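Push seized modules out of a chassis and load them for burn-in

TASK

Some plug-in modules are stuck flush in the four-bay chassis: with the orange screwdriver, push each one out from behind through the access hole behind its bay until it stands well out of the front, and only then take hold of it and draw it out. Lay every module flat in a nest of its own on the blue tray, whichever side up, then slide the loaded tray fully home into the slot of the white burn-in unit. Leave the screwdriver lying on the black tool mat, and do not knock the small amber bottle over.

Things in the scene. Friction and masses are not known exactly. Their poses are not given: they have to be found in the camera images.
- chassis: grey four-bay chassis, fixed, 184 (x) x 75 (y) x 46 high. Origin on the desk under the middle of the bays. Open front at y = -35 mm; aluminium rear wall, 5 thick, outer face at y = +40 mm. Bays at x = -67.5, -22.5, 22.5, 67.5 mm, 23 wide, 70 deep, floor at z = 15 mm; behind each a round 16 mm access hole at z = 25 mm. A bay's roof spring makes a module take 8 to 14 N to push and hold where left until it is 58 mm out
- module_0: plug-in module, aluminium with a blue band near its black front face, 20 (x) x 70 (y) x 20 (z). Origin at its very centre; its -y end is the front. Starts flush in one bay of the chassis, axes along the chassis axes, rear face (y = +35 mm) against the access hole, nothing of it to grip. Some are absent (None)
- module_1: plug-in module, aluminium with a blue band near its black front face, 20 (x) x 70 (y) x 20 (z). Origin at its very centre; its -y end is the front. Starts flush in one bay of the chassis, axes along the chassis axes, rear face (y = +35 mm) against the access hole, nothing of it to grip. Some are absent (None)
- module_2: plug-in module, aluminium with a blue band near its black front face, 20 (x) x 70 (y) x 20 (z). Origin at its very centre; its -y end is the front. Starts flush in one bay of the chassis, axes along the chassis axes, rear face (y = +35 mm) against the access hole, nothing of it to grip. Some are absent (None)
- module_3: plug-in module, aluminium with a blue band near its black front face, 20 (x) x 70 (y) x 20 (z). Origin at its very centre; its -y end is the front. Starts flush in one bay of the chassis, axes along the chassis axes, rear face (y = +35 mm) against the access hole, nothing of it to grip. Some are absent (None)
- hole_0 (a point): centre of the access hole behind the bay at x = -67.5 mm of the chassis, on the outer face of the rear wall, 25 mm above the desk (axes as the chassis; push along -y)
- hole_1 (a point): centre of the access hole behind the bay at x = -22.5 mm of the chassis, on the outer face of the rear wall, 25 mm above the desk (axes as the chassis; push along -y)
- hole_2 (a point): centre of the access hole behind the bay at x = 22.5 mm of the chassis, on the outer face of the rear wall, 25 mm above the desk (axes as the chassis; push along -y)
- hole_3 (a point): centre of the access hole behind the bay at x = 67.5 mm of the chassis, on the outer face of the rear wall, 25 mm above the desk (axes as the chassis; push along -y)
- screwdriver: screwdriver with orange handle, 195 long, starts on the mat. Its y is the long axis: round handle of 30 mm diameter from y = -8 to +98 mm, steel shaft of 6 mm diameter from y = -8 to the tip at y = -98 mm. The origin lies mid-length, 15 mm below the axis (axis at z = +15 mm of its own frame)
- tool_mat: black rubber mat, 240 (x) x 100 (y) x 3 mm thick, fixed on the desk. Origin on the desk under its centre
- tray: blue tray, loose, 0.25 kg, 190 (x) x 88 (y). Origin in the centre of its underside; +x is the edge that enters first. Floor 4 thick; ribs to z = 9 mm leave four nests, 25 (x) x 76 (y), at x = -67.5, -22.5, 22.5, 67.5 mm, for modules lengthwise along y, any side up. Upright grip fin in line with x, 10 thick, from x = -149 to -95 mm, to z = 36 mm; it stays outside the slot
- tray_fin (a point): place to grip on the fin of the tray: 129 mm to -x of the tray's origin, 28 mm above its underside
- nest_0 (a point): middle of the floor of the nest at x = -67.5 mm of the tray
- nest_1 (a point): middle of the floor of the nest at x = -22.5 mm of the tray
- nest_2 (a point): middle of the floor of the nest at x = 22.5 mm of the tray
- nest_3 (a point): middle of the floor of the nest at x = 67.5 mm of the tray
- burnin_unit: low white unit with black control panel, fixed, 206 deep, 52 high. Origin on the desk in the middle of the slot's mouth, which opens to -x; slot along +x, 92 wide (y = -46 to 46 mm), 40 high, 192 deep to its stop, floor = the desk. Fully home, the tray's origin lies at x = 95 to 97 mm. Flared cheeks 12 high stand 22 mm out before the mouth to guide the tray. Walls from y = -106 to -46 and 46 to 62 mm
- board_vice: blue board vice, fixed on the desk behind the work, 219 (x) x 110 (y) x 81 high; origin on the desk under its middle; the knob and cross bar of its screw point to the robot (bar 66 long, 40 mm above the desk, 97 mm to -x of the origin): carry nothing low across it
- flux_bottle: small amber bottle with black nozzle, 34 diameter, 109 high, loose; stands behind the work, origin in the centre of its underside, z up

How it is judged:
By the outcome, as a careful person would: the job done as asked, in the order asked, and still so for the second after the job is handed in, with the robot touching nothing.
Of module_0, module_1, module_2, module_3 only 2 to 4 are there at a start; the rules pass over those that are not, and their reading is None.
At some moment in a run one of tray may be knocked a few centimetres aside while the robot is not near it.
Once in a run the grip may slacken for a moment while it holds something.
It also fails if it takes over 210 s, if anything falls off the work surface, if the arm or the gripper's body presses on something with over 40 N, if the wrist force passes 120 N, or if a joint passes its speed limit or range.

ROBOT

A 6-joint arm with a two-finger parallel gripper is mounted at the origin on a cart in front of the work surface, level with it; the furniture and walls round the work are solid. World frame = base frame: x ahead of the robot, y to its left, z up, the work surface at z = 0. Lengths are in m, angles in degrees, forces in N, time in s.
With the tool pointing down it reaches from about 0.25 to 0.725 m from the base axis. Payload 9.7 kg.
Tool frame: the origin (TCP) lies midway between the tips of the shut fingers; the grasp point (between the pads) lies 19 mm behind it (bot.hold_point_z is the distance from the TCP to the grasp point, in m); z points along the fingers, y is the line along which they close (so a half turn about z gives the same grasp; the last joint's range is limited). The gripper opens to 85 mm and grips with 20 to 120 N. Pads are 22 mm wide; open, the fingers measure 114 mm over their backs; the gripper's body (76 mm by 85 mm) begins 54 mm behind the grasp point. The pads swing forward as they close: fully open they stand 13 mm farther back than shut.
Start: joints at [-72.536, 4.979, 10.078, 95.1, 0, 90], TCP at [0.165, -0.525, 0.231] pointing down, gripper open.
Joint ranges: [-179.16, 179.16], [-48.56, 103.87], [-65.8, 70.77], [-126.05, 130.52], [-82.76, 87.17], [-180, 180]. Speed limits (degrees/s): [127.2, 127.2, 147.25, 180, 180, 180].

INTERFACE

Orientations are given as [roll, pitch, yaw] about the fixed x, y, z axes, in that order (R = Rz(yaw) Ry(pitch) Rx(roll)).
In Python, from workcell import bot gives the robot as it stands.
- The arm moves only by the tool play_rows, never from a script. Its argument "steps" is a list that holds one entry, the list of rows, each a list of 4 numbers: the shift along the tool's x, y, z in m, then the turn about the tool's z in rad. In form: [[[tx, ty, tz, yaw], ...]]. A call has exactly 5 rows; each row shifts and turns the commanded pose from where the row before left it, along the tool's axes as they then stand; what a row does not reach is not made up. A row lasts 1/12 s, in which the tool goes at most 41.7 mm and 7.16 degrees, less where a joint would pass 70% of its speed; a pose out of reach is approached as far as the arm can. A call is refused whole if a number of a shift passes 0.0417 or a number of a turn 0.125, either way. A call with a gripper value outside its range is refused whole. "gripper" is the finger opening in m, from 0 to 0.0854, set as the call begins (left out, the last holds). The fingers move at their own pace and stop on an object; "squeeze" is the grip in N (left out, the last holds). Time passes only in rows, so rows that do not move let the fingers close, or fill a call up. It gives the time, the measured TCP pose, the force, the opening and the grip force at its end, in the units of the state.
- bot.get_obs(): the state, without advancing time (a new reading comes with each control period).
- bot.camera(name): name is "side" or "top"; returns a dict with "img" (480x640x3 uint8, blue, green, red), "vfov" (degrees; the focal length in pixels is half the picture's height over the tangent of half this angle, whatever the lens; pixels are square), "cx", "cy" (the principal point, pixels), "xyz" and "attitude" of the camera in the world. Camera axes: x right, y down, z forward; pixel columns grow to the right and rows downward; lengths in m; the calibration is good to about 2 mm. A picture is of the moment at which its call begins. There is no depth.
- bot.job_done(): hands the job in; it is judged then, once.
The state is a dict: "time": time; "q": joint angles; "qd": joint speeds; "joint_efforts": joint torques, N m; "ee_pos": TCP position; "tcp_rot": TCP orientation; "wrist_force": force on the tool from outside, world axes, zero at the start; "torque": the same for the moment, N m; "opening": finger opening in m; "grasp_force": force on a finger pad.
Only numpy, scipy, OpenCV 4.12 (cv2) and the standard library are available. Lean on these libraries where they do the work, as an engineer would, in place of code of your own. Each camera call takes 0.05 s, during which the arm holds its last target. There are 200 camera calls.

## Working session

There is one attempt and no reset: what is moved stays moved. The work goes in short steps, Python scripts to look and compute and a tool call to move; the robot and the scene stay as the last step left them, time stands still between calls to the robot, and variables do not carry over. Pictures are saved under pics/ and viewed, at most 14 in all, crops included, and the job is handed in when it is done.

Besides the shell and the picture viewer there is one more tool, called after "Request:" as name(argument=value, ...) on one line, values as JSON. play_rows: Moves the arm, as the interface text tells. Its arguments: {"type":"object","properties":{"steps":{"type":"array","items":{"type":"array","items":{"type":"array","items":{"type":"number"}}}},"gripper":{"type":"number"},"squeeze":{"type":"number"}},"required":["steps"]}

```bash
ls; mkdir -p pics; python3 - <<'E'
from workcell import bot
import cv2
for n in("top","side"):
    c=bot.camera(n); cv2.imwrite(f"pics/{n}0.png",c["img"]); print(n,{k:v for k,v in c.items() if k!="img"})
print(bot.get_obs(),bot.hold_point_z)
E
```

```text
pics
top {'vfov': 52.69989564083886, 'cx': 317.5600421557789, 'cy': 239.3036962435989, 'xyz': array([ 0.2863825 , -0.02453009,  1.22491565]), 'attitude': array([-1.68012341e+02, -7.66888267e-02, -8.58242138e+01])}
side {'vfov': 46.448683626951045, 'cx': 323.1004194839895, 'cy': 239.47360862974972, 'xyz': array([ 0.45661348, -1.01636432,  0.57401243]), 'attitude': array([-117.81678051,   -0.60172197,   -5.43134212])}
{'time': 0.1, 'q': array([-7.25374114e+01,  5.00998706e+00,  1.00366161e+01,  9.51009599e+01,
        1.03958915e-03,  9.00008210e+01]), 'qd': array([-0.03478862, -0.10495893,  0.11823633,  0.04068162,  0.05051835,
        0.0397893 ]), 'joint_efforts': array([-1.30041484e-03, -5.21558905e+01,  4.65655839e+01,  1.60532672e-02,
       -2.06404741e-05, -1.32389187e-05]), 'ee_pos': array([ 0.16498212, -0.524433  ,  0.23061312]), 'tcp_rot': array([-1.79925669e+02, -1.03852318e-03,  1.74617663e+01]), 'wrist_force': array([ 0.91730329, -1.51434355,  0.01400873]), 'torque': array([ 0.00407245, -0.03132085, -0.01595698]), 'grasp_force': 0.0, 'opening': 0.08549083703914163} 0.0187
```

View pics/top0.png

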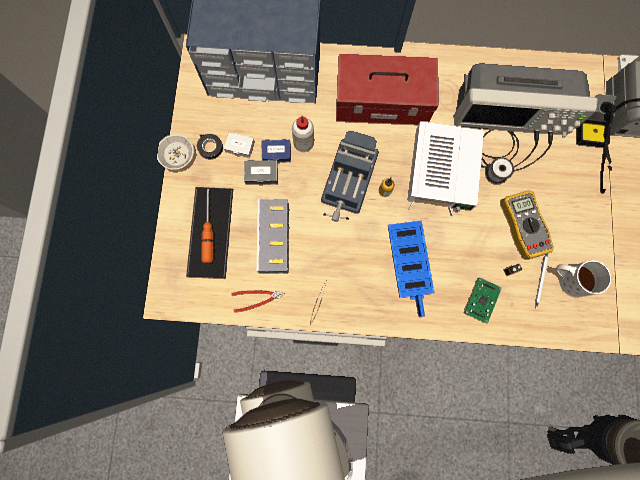

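View pics/side0.png

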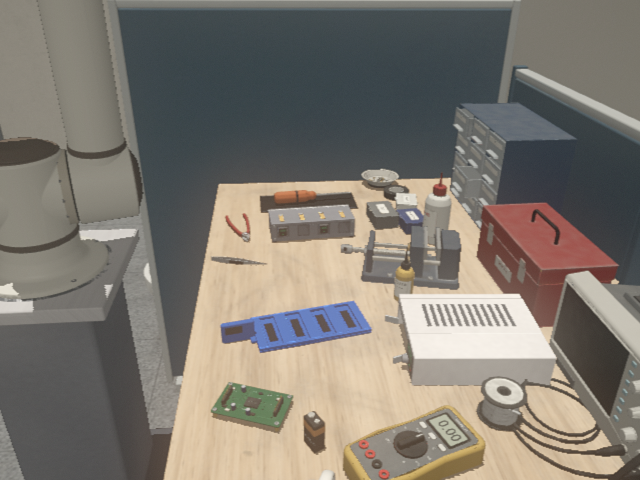

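```bash
cat > h.py <<'E'
import numpy as np,cv2
from scipy.spatial.transform import Rotation as Rn
from workcell import bot
np.set_printoptions(precision=4,suppress=True)
def cam(n):
    c=bot.camera(n); c["R"]=Rn.from_euler("xyz",c["attitude"],degrees=True).as_matrix(); c["f"]=240/np.tan(np.radians(c["vfov"]/2)); return c
def ray(c,u,v,z):
    d=c["R"]@np.array([(u-c["cx"])/c["f"],(v-c["cy"])/c["f"],1]); o=np.array(c["xyz"]); return o+d*(z-o[2])/d[2]
def proj(c,p):
    q=c["R"].T@(np.asarray(p)-c["xyz"]); return np.array([c["cx"]+c["f"]*q[0]/q[2],c["cy"]+c["f"]*q[1]/q[2]])
def crop(c,u0,v0,u1,v1,s,name):
    i=cv2.resize(c["img"][v0:v1,u0:u1],None,fx=s,fy=s,interpolation=cv2.INTER_CUBIC)
    for u in range((u0+9)//10*10,u1,10): cv2.line(i,((u-u0)*s,0),((u-u0)*s,4 if u%50 else 12),(0,0,255),1)
    for v in range((v0+9)//10*10,v1,10): cv2.line(i,(0,(v-v0)*s),(4 if v%50 else 12,(v-v0)*s),(0,0,255),1)
    cv2.imwrite("pics/"+name,i)
def st():
    o=bot.get_obs(); print(round(o["time"],2),o["ee_pos"],o["tcp_rot"],"F",o["wrist_force"],"op",o["opening"],o["grasp_force"])
E
python3 - <<'E'
from h import *
c=cam("top"); crop(c,180,180,300,285,5,"t1.png"); crop(c,375,115,495,325,2,"dummy.png"); crop(c,378,110,498,220,5,"t2.png"); crop(c,378,210,498,325,5,"t3.png")
s=cam("side"); crop(s,215,175,370,250,5,"s1.png")
E
```

```text
(no output)
```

View pics/t1.png

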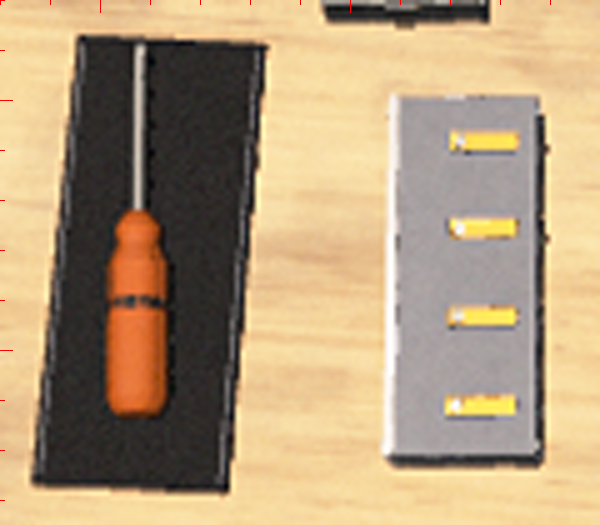

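View pics/s1.png

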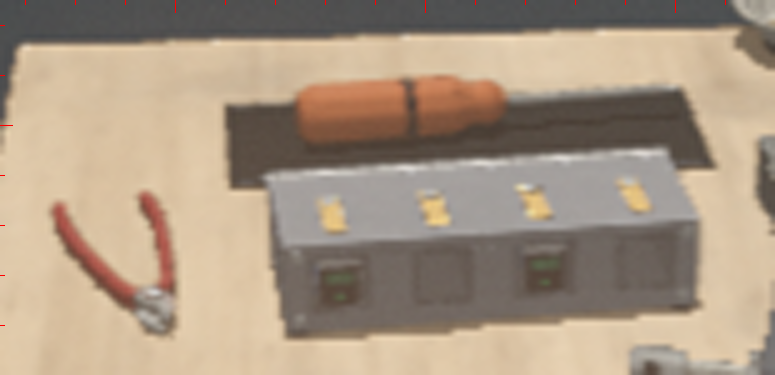

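View pics/t3.png

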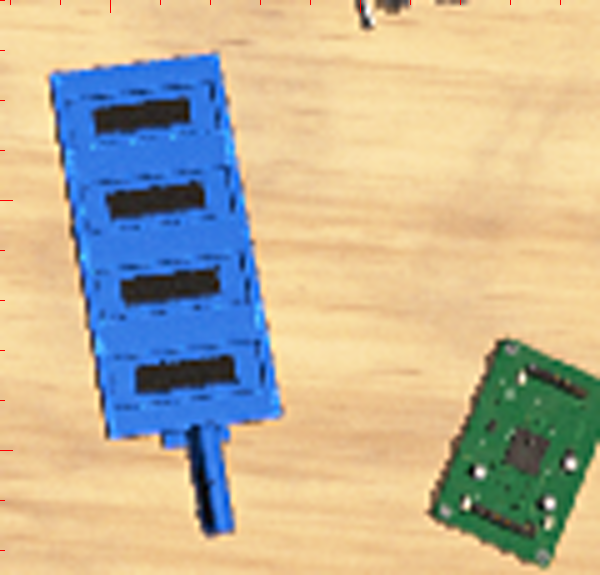

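View pics/t2.png

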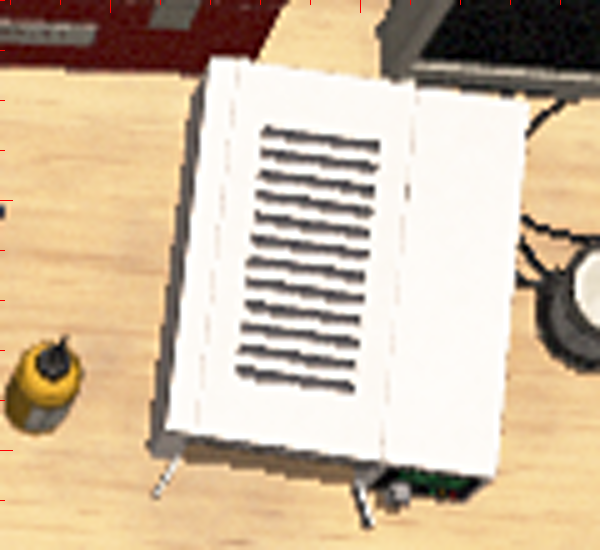

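```bash
python3 - <<'E'
from h import *
c=cam("top"); s=cam("side")
def P(pts,off,z): return np.array([ray(c,off[0]+(u+.0)/5-.4,off[1]+v/5-.4,z) for u,v in pts])
def show(n,p):
    print(n); print(p[:,:2]*1000); d=np.diff(p[:,:2],axis=0)*1000; print(" len",np.linalg.norm(d,axis=1)," ang",np.degrees(np.arctan2(d[:,1],d[:,0])))
o=(180,180)
ch=P([(392,95),(540,97),(542,455),(386,455)],o,.046); show("chassis",ch)
show("mat",P([(80,37),(266,45),(228,491),(34,484)],o,.003))
show("driver tip..neck..butt",P([(140,42),(139,210),(137,415)],o,.018))
o=(378,210)
show("tray",P([(50,75),(217,53),(282,412),(110,438)],o,.006))
show("fin end",P([(205,535),(234,528)],o,.036))
o=(378,110)
show("unit",P([(210,58),(528,102),(493,480),(166,430)],o,.052))
show("bottle base~",P([(40,400)],o,.06))
# side checks
def S(u,v,z): return ray(s,215+u/5-.4,175+v/5-.4,z)
print("side chassis top front corners",S(283,248,.046),S(697,220,.046)); print("rear",S(265,177,.046),S(668,150,.046))
print("driver butt, neck,tip",S(298,110,.018),S(505,100,.018),S(683,90,.018))
E
```

```text
chassis
[[630.2115 150.2013]
 [634.6484  75.37  ]
 [452.5649  58.7382]
 [446.9769 135.069 ]]
 len [ 74.9628 182.8416  76.535 ]  ang [ -86.6068 -174.781    94.187 ]
mat
[[662.4056 323.8193]
 [665.2021 225.5077]
 [428.6679 218.9387]
 [425.0374 317.4438]]
 len [ 98.3514 236.6254  98.5719]  ang [ -88.3706 -178.4092   92.1108]
driver tip..neck..butt
[[657.371  288.0481]
 [567.735  277.7589]
 [461.8675 266.0016]]
 len [ 90.2246 106.5183]  ang [-173.4517 -173.6629]
tray
[[ 596.6953 -185.3188]
 [ 614.7732 -271.2461]
 [ 430.9337 -309.176 ]
 [ 411.5886 -223.3811]]
 len [ 87.8084 187.7115  87.9488]  ang [ -78.119  -168.3423  102.7067]
fin end
[[ 364.9347 -266.2569]
 [ 369.3248 -280.2084]]
 len [14.6259]  ang [-72.5325]
unit
[[ 868.7024 -250.6742]
 [ 856.1707 -416.3845]
 [ 650.3758 -399.2352]
 [ 664.5359 -234.4263]]
 len [166.1835 206.5082 165.416 ]  ang [-94.3247 175.2364  85.0893]
bottle base~
[[ 673.0373 -169.3026]]
 len []  ang []
side chassis top front corners [0.4532 0.0571 0.046 ] [0.6333 0.0715 0.046 ]
rear [0.4461 0.1297 0.046 ] [0.6306 0.146  0.046 ]
driver butt, neck,tip [0.4625 0.2688 0.018 ] [0.5663 0.2741 0.018 ] [0.6574 0.2805 0.018 ]
```

Request:
play_rows(steps=[[[0, 0, 0, 0.1], [0, 0, 0, 0.1], [0, 0, 0, 0], [0, 0, 0, 0], [0, 0, 0, 0]]])

```text
time: 0.72
ee_pos: [0.1651, -0.5246, 0.2313]
tcp_rot: [-180.0, 0.0, 6.2]
wrist_force: [0.5, -0.1, -0.3]
opening: 0.0853
grasp_force: 0.0
```

```bash
cat >> h.py <<'E'
def plan(x,y,z,yaw=None,n=None,step=.035,frm=None):
    "rows to (x,y,z) mm-free m; turn first, then shift; prints per-row values"
    o=bot.get_obs(); p=np.array(o["ee_pos"]) if frm is None else np.array(frm[:3]); y0=o["tcp_rot"][2] if frm is None else frm[3]
    if yaw is None: yaw=y0
    t=-((yaw-y0+180)%360-180); nt=int(np.ceil(abs(np.radians(t))/.12))
    if abs(t)>.1: print("turn total",np.radians(t).round(4),"rows",nt,"each",round(np.radians(t)/max(nt,1),4))
    a=np.radians(yaw); X=np.array([np.cos(a),np.sin(a),0]); Y=np.array([np.sin(a),-np.cos(a),0]); d=np.array([x,y,z])-p
    v=np.array([d@X,d@Y,-d[2]]); n=n or max(1,int(np.ceil(np.abs(v).max()/step)))
    print("shift total",v,"rows",n,"each",v/n); return (x,y,z,yaw)
E
python3 - <<'E'
from h import *
st(); print(bot.get_obs()["q"])
plan(.5197,.2725,.2)
E
```

```text
0.72 [ 0.1651 -0.5246  0.2313] [-179.9954    0.0028    6.1898] F [ 0.5152 -0.1092 -0.3167] op 0.0853184657451989 0.0
[-72.5344   4.9787  10.0747  95.101   -0.0018 101.2757]
shift total [ 0.4385 -0.7542  0.0313] rows 22 each [ 0.0199 -0.0343  0.0014]
```

Request:
play_rows(steps=[[[0, 0, 0, -0.124], [0, 0, 0, -0.124], [0, 0, 0, -0.124], [0, 0, 0, -0.124], [0, 0, 0, -0.124]]])

```text
time: 1.13
ee_pos: [0.1651, -0.5247, 0.2313]
tcp_rot: [180.0, 0.0, 42.0]
wrist_force: [-0.3, -0.9, 1.0]
opening: 0.0854
grasp_force: 0.0
```

Request:
play_rows(steps=[[[0, 0, 0, -0.124], [0, 0, 0, -0.124], [0, 0, 0, -0.124], [0, 0, 0, -0.124], [0, 0, 0, -0.124]]])

```text
time: 1.55
ee_pos: [0.165, -0.5247, 0.2313]
tcp_rot: [180.0, 0.0, 77.5]
wrist_force: [-0.5, 0.2, -0.1]
opening: 0.0856
grasp_force: 0.0
```

Request:
play_rows(steps=[[[0, 0, 0, -0.124], [0, 0, 0, -0.124], [0, 0, 0, -0.124], [0, 0, 0, -0.124], [0, 0, 0, -0.124]]])

```text
time: 1.97
ee_pos: [0.1651, -0.5246, 0.2313]
tcp_rot: [180.0, -0.0, 113.1]
wrist_force: [1.0, 0.5, -0.2]
opening: 0.0855
grasp_force: 0.0
```

Request:
play_rows(steps=[[[0, 0, 0, -0.124], [0, 0, 0, -0.124], [0, 0, 0, -0.124], [0, 0, 0, -0.124], [0, 0, 0, -0.124]]])

```text
time: 2.38
ee_pos: [0.165, -0.5246, 0.2313]
tcp_rot: [-180.0, 0.0, 148.6]
wrist_force: [0.4, -0.3, 0.7]
opening: 0.0854
grasp_force: 0.0
```

Request:
play_rows(steps=[[[0, 0, 0, -0.124], [0, 0, 0, -0.124], [0, 0, 0, -0.124], [0, 0, 0, -0.124], [0, 0, 0, -0.124]]])

```text
time: 2.8
ee_pos: [0.1651, -0.5246, 0.2313]
tcp_rot: [180.0, 0.0, -175.9]
wrist_force: [0.0, -0.1, -0.8]
opening: 0.0853
grasp_force: 0.0
```

Request:
play_rows(steps=[[[0, 0, 0, -0.045], [0, 0, 0, 0], [0, 0, 0, 0], [0, 0, 0, 0], [0, 0, 0, 0]]])

```text
time: 3.22
ee_pos: [0.1651, -0.5246, 0.2313]
tcp_rot: [-180.0, -0.0, -173.8]
wrist_force: [0.1, -0.1, 1.0]
opening: 0.0852
grasp_force: 0.0
```

```bash
python3 - <<'E'
from h import *
st(); print(bot.get_obs()["q"])
plan(.5197,.2725,.12,n=25)
E
```

```text
3.22 [ 0.1651 -0.5246  0.2313] [-179.9999   -0.0003 -173.8427] F [ 0.0844 -0.1281  0.9674] op 0.08519848770973054 0.0
[-72.536    4.9779  10.0782  95.1002  -0.0003 -78.6934]
shift total [-0.4381  0.7545  0.1113] rows 25 each [-0.0175  0.0302  0.0045]
```

Request:
play_rows(steps=[[[-0.0175, 0.0302, 0.0045, 0], [-0.0175, 0.0302, 0.0045, 0], [-0.0175, 0.0302, 0.0045, 0], [-0.0175, 0.0302, 0.0045, 0], [-0.0175, 0.0302, 0.0045, 0]]])

```text
time: 3.63
ee_pos: [0.236, -0.3636, 0.2085]
tcp_rot: [-180.0, 0.0, -173.9]
wrist_force: [1.1, -0.3, -0.2]
opening: 0.0858
grasp_force: 0.0
```

Request:
play_rows(steps=[[[-0.0175, 0.0302, 0.0045, 0], [-0.0175, 0.0302, 0.0045, 0], [-0.0175, 0.0302, 0.0045, 0], [-0.0175, 0.0302, 0.0045, 0], [-0.0175, 0.0302, 0.0045, 0]]])

```text
time: 4.05
ee_pos: [0.3066, -0.204, 0.1863]
tcp_rot: [-180.0, 0.0, -173.9]
wrist_force: [1.5, -0.7, 0.3]
opening: 0.0854
grasp_force: 0.0
```

Request:
play_rows(steps=[[[-0.0175, 0.0302, 0.0045, 0], [-0.0175, 0.0302, 0.0045, 0], [-0.0175, 0.0302, 0.0045, 0], [-0.0175, 0.0302, 0.0045, 0], [-0.0175, 0.0302, 0.0045, 0]]])

```text
time: 4.47
ee_pos: [0.3774, -0.0442, 0.1639]
tcp_rot: [-180.0, 0.1, -173.8]
wrist_force: [0.9, -0.0, 0.2]
opening: 0.0854
grasp_force: 0.0
```

Request:
play_rows(steps=[[[-0.0175, 0.0302, 0.0045, 0], [-0.0175, 0.0302, 0.0045, 0], [-0.0175, 0.0302, 0.0045, 0], [-0.0175, 0.0302, 0.0045, 0], [-0.0175, 0.0302, 0.0045, 0]]])

```text
time: 4.88
ee_pos: [0.4482, 0.1156, 0.1412]
tcp_rot: [180.0, 0.0, -173.8]
wrist_force: [0.1, -0.9, 0.7]
opening: 0.0853
grasp_force: 0.0
```

Request:
play_rows(steps=[[[-0.0175, 0.0302, 0.0045, 0], [-0.0175, 0.0302, 0.0045, 0], [-0.0175, 0.0302, 0.0045, 0], [-0.0175, 0.0302, 0.0045, 0], [-0.0175, 0.0302, 0.0045, 0]]])

```text
time: 5.3
ee_pos: [0.5189, 0.275, 0.1185]
tcp_rot: [-180.0, 0.0, -173.8]
wrist_force: [0.3, -0.7, 0.2]
opening: 0.0859
grasp_force: 0.0
```

Request:
play_rows(steps=[[[0, 0, 0, 0], [0, 0, 0, 0], [0, 0, 0, 0], [0, 0, 0, 0], [0, 0, 0, 0]]])

```text
time: 5.72
ee_pos: [0.5184, 0.2723, 0.1195]
tcp_rot: [180.0, 0.0, -173.9]
wrist_force: [-1.9, 0.1, 0.5]
opening: 0.0852
grasp_force: 0.0
```

```bash
python3 - <<'E'
from h import *
st(); print(bot.get_obs()["q"])
plan(.5197,.2725,.010,-173.6)
E
```

```text
5.72 [0.5184 0.2723 0.1195] [ 179.9874    0.0488 -173.8689] F [-1.8777  0.1328  0.493 ] op 0.08516705522565642 0.0
[27.7118  9.0142  2.1564 83.0923 -0.0062 21.5807]
turn total -0.0047 rows 1 each -0.0047
shift total [-0.0013  0.0001  0.1095] rows 4 each [-0.0003  0.      0.0274]
```

Request:
play_rows(steps=[[[-0.0013, 0, 0.028, -0.005], [0, 0, 0.028, 0], [0, 0, 0.028, 0], [0, 0, 0.028, 0], [0, 0, 0, 0]]])

```text
time: 6.13
ee_pos: [0.5169, 0.2711, 0.0018]
tcp_rot: [-179.9, -0.4, -173.6]
wrist_force: [-0.8, -0.6, -1.0]
opening: 0.0857
grasp_force: 0.0
```

Request:
play_rows(steps=[[[0, 0, 0.0015, 0], [0, 0, 0, 0], [0, 0, 0, 0], [0, 0, 0, 0], [0, 0, 0, 0]]], gripper=0.02, squeeze=70)

```text
time: 6.55
ee_pos: [0.5208, 0.2738, 0.0073]
tcp_rot: [179.9, 0.2, -173.5]
wrist_force: [1.1, 0.8, 4.4]
opening: 0.028
grasp_force: 68.7
```

Request:
play_rows(steps=[[[0, 0, 0, 0], [0, 0, 0, 0], [0, 0, 0, 0], [0, 0, 0, 0], [0, 0, 0, 0]]])

```text
time: 6.97
ee_pos: [0.5208, 0.2738, 0.0074]
tcp_rot: [179.9, 0.2, -173.5]
wrist_force: [-1.0, -1.2, 6.4]
opening: 0.0278
grasp_force: 68.6
```

```bash
python3 - <<'E'
from h import *
st(); c=cam("top"); crop(c,180,150,300,270,5,"g1.png")
E
```

```text
6.97 [0.5208 0.2738 0.0074] [ 179.9437    0.1686 -173.5144] F [-1.0238 -1.222   6.4413] op 0.027788192098113486 68.61138582229614
```

View pics/g1.png

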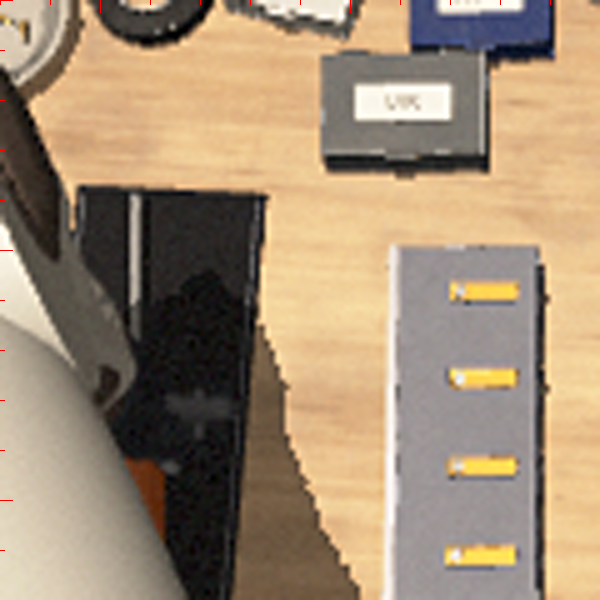

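Request:
play_rows(steps=[[[0, 0, -0.01, 0], [0, 0, -0.02, 0], [0, 0, -0.03, 0], [0, 0, -0.03, 0], [0, 0, -0.02, 0]]], squeeze=90)

```text
time: 7.43
ee_pos: [0.5202, 0.2736, 0.1192]
tcp_rot: [179.9, 0.2, -173.5]
wrist_force: [0.6, 0.5, -0.7]
opening: 0.0275
grasp_force: 88.7
```

Request:
play_rows(steps=[[[0, 0, -0.01, 0.1], [0, 0, 0, 0.11], [0, 0, 0, 0.11], [0, 0, 0, 0.11], [0, 0, 0, 0.11]]])

```text
time: 7.85
ee_pos: [0.5198, 0.2734, 0.1264]
tcp_rot: [180.0, 0.0, 155.2]
wrist_force: [-0.3, 0.8, -0.9]
opening: 0.0271
grasp_force: 88.8
```

Request:
play_rows(steps=[[[0, 0, 0, 0.11], [0, 0, 0, 0.11], [0, 0, 0, 0.11], [0, 0, 0, 0.11], [0, 0, 0, 0.11]]])

```text
time: 8.27
ee_pos: [0.5198, 0.2734, 0.1263]
tcp_rot: [180.0, 0.0, 123.7]
wrist_force: [0.1, -0.7, -0.3]
opening: 0.0273
grasp_force: 88.6
```

Request:
play_rows(steps=[[[0, 0, 0, 0.11], [0, 0, 0, 0.11], [0, 0, 0, 0.11], [0, 0, 0, 0.11], [0, 0, 0, 0.067]]])

```text
time: 8.68
ee_pos: [0.5198, 0.2734, 0.1263]
tcp_rot: [180.0, -0.0, 94.6]
wrist_force: [-0.2, -0.3, -0.5]
opening: 0.027
grasp_force: 88.6
```

Request:
play_rows(steps=[[[0, 0, 0, 0], [0, 0, 0, 0], [0, 0, 0, 0], [0, 0, 0, 0], [0, 0, 0, 0]]])

```text
time: 9.1
ee_pos: [0.5198, 0.2733, 0.1254]
tcp_rot: [180.0, -0.0, 95.0]
wrist_force: [-0.6, 0.8, -1.8]
opening: 0.0274
grasp_force: 88.6
```

```bash
python3 - <<'E'
from h import *
st(); print(bot.get_obs()["q"]); c=cam("side"); crop(c,240,120,400,240,5,"g2.png"); c=cam("top"); cv2.imwrite("pics/g2t.png",c["img"])
E
```

```text
9.1 [0.5198 0.2733 0.1254] [179.9949  -0.0017  95.0466] F [-0.5757  0.768  -1.7669] op 0.02741641117817709 88.64649295806885
[ 27.7376   9.2518   3.0762  83.819   -0.0004 112.691 ]
```

View pics/g2.png

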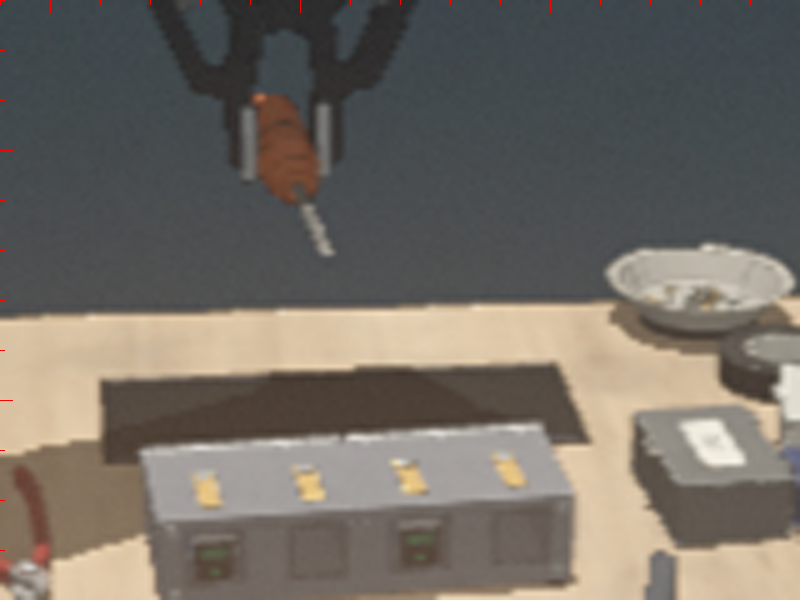

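```bash
python3 - <<'E'
from h import *
c=cam("side"); t=cam("top"); a=np.radians(-85)
for L in(130,138,145):
    p=np.array([.5198+L/1e3*np.cos(a),.2733+L/1e3*np.sin(a),.136]); print(p,proj(c,p),proj(t,p))
r=proj(c,[.532,.136,.136]); print(proj(c,[.532,.136,.126])-r,proj(c,[.542,.136,.136])-r)
b=proj(c,[.5198,.2733,.136]); print(b)
u,v=proj(t,[.532,.136,.136]).astype(int); crop(t,u-60,v-60,u+60,v+60,5,"g3.png")
E
```

```text
[0.5311 0.1438 0.136 ] [304.8366 169.0127] [251.9071 228.6279]
[0.5318 0.1358 0.136 ] [305.3943 170.2953] [255.3751 228.5805]
[0.5324 0.1289 0.136 ] [305.8875 171.4296] [258.4095 228.5389]
[0.0191 4.2847] [ 4.5539 -0.1093]
[296.5827 150.0286]
```

View pics/g3.png

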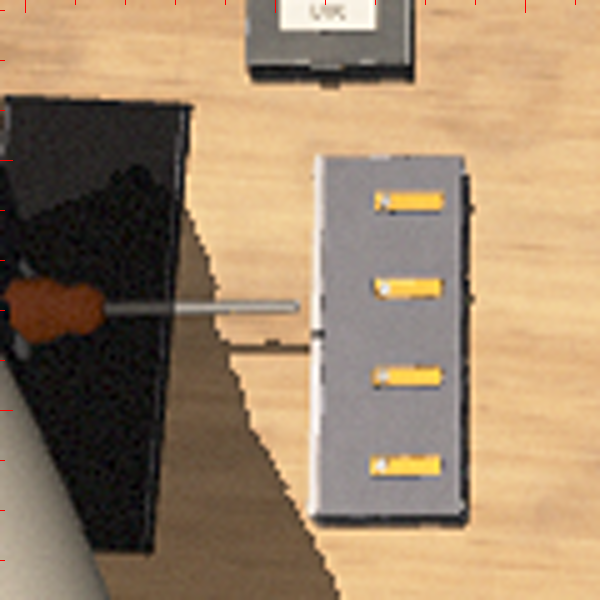

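```bash
python3 - <<'E'
from h import *
f=plan(.5472,.2937,.1254,94.9,n=2)
plan(.5472,.2937,.0145,n=5,frm=f)
E
```

```text
turn total 0.0018 rows 1 each 0.0018
shift total [ 0.018   0.0291 -0.0001] rows 2 each [ 0.009   0.0146 -0.0001]
shift total [0.     0.     0.1109] rows 5 each [0.     0.     0.0222]
```

Request:
play_rows(steps=[[[0.009, 0.0145, 0, 0.002], [0.009, 0.0145, 0, 0], [0, 0, 0, 0], [0, 0, 0.02, 0], [0, 0, 0.025, 0]]])

```text
time: 9.72
ee_pos: [0.5481, 0.2944, 0.0817]
tcp_rot: [179.8, -0.1, 94.9]
wrist_force: [0.5, 0.2, -1.2]
opening: 0.0273
grasp_force: 89.0
```

Request:
play_rows(steps=[[[0, 0, 0.025, 0], [0, 0, 0.02, 0], [0, 0, 0.015, 0], [0, 0, 0.005, 0], [0, 0, 0, 0]]])

```text
time: 10.13
ee_pos: [0.5461, 0.2932, 0.0139]
tcp_rot: [-179.9, 0.1, 94.9]
wrist_force: [-0.1, -0.4, -1.3]
opening: 0.027
grasp_force: 89.0
```

Request:
play_rows(steps=[[[0, 0, 0, 0], [-0.004, 0, 0, 0], [-0.004, 0, 0, 0], [-0.004, 0, 0, 0], [0, 0, 0, 0]]])

```text
time: 10.55
ee_pos: [0.5485, 0.281, 0.016]
tcp_rot: [179.9, -0.0, 94.8]
wrist_force: [1.0, -0.3, -0.5]
opening: 0.0271
grasp_force: 89.0
```

```bash
python3 - <<'E'
from h import *
st(); t=cam("top"); crop(t,195,168,315,288,5,"g4.png")
plan(.5472+.075*.0854,.2937-.075*.9963,.0145,94.9)
E
```

```text
10.55 [0.5485 0.281  0.016 ] [179.9488  -0.0061  94.8308] F [ 1.0246 -0.336  -0.5489] op 0.02708977841321363 88.97376894950867
shift total [-0.0626 -0.0002  0.0014] rows 2 each [-0.0313 -0.0001  0.0007]
```

View pics/g4.png

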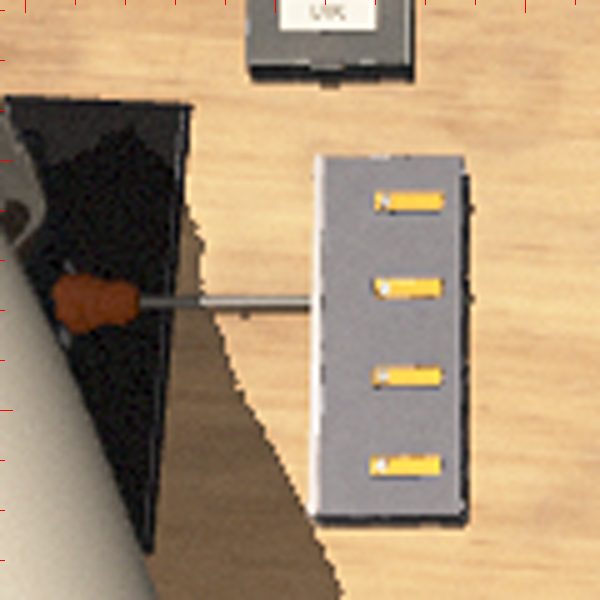

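```bash
python3 - <<'E'
from h import *
t=cam("top")
O=np.array([.5412,.1005]);a=np.radians(4.9);R=np.array([[np.cos(a),-np.sin(a)],[np.sin(a),np.cos(a)]])
for u,v in((409,201),(409,287),(408,376),(406,466)): print((R.T@(ray(t,195+u/5-.4,168+v/5-.4,.0475)[:2]-O))*1000)
for u,v in((150,302),(230,302),(305,301)): print("shaft",(R.T@(ray(t,195+u/5-.4,168+v/5-.4,.027)[:2]-O))*1000)
print("tcp",R.T@(bot.get_obs()["ee_pos"][:2]-O)*1000)
E
```

```text
[67.786  -4.9096]
[23.2145 -5.1325]
[-22.1995  -4.8636]
[-67.4039  -4.1095]
shaft [ 22.0066 128.0399]
shaft [21.506  87.4229]
shaft [21.5587 49.3484]
tcp [ 22.6247 179.7763]
```

Request:
play_rows(steps=[[[-0.003, 0.0005, 0.0005, 0], [-0.003, 0.0005, 0.0005, 0], [-0.003, 0, 0, 0], [-0.003, 0, 0, 0], [-0.003, 0, 0, 0]]])

```text
time: 11.07
ee_pos: [0.5506, 0.2695, 0.0149]
tcp_rot: [179.9, -0.3, 95.0]
wrist_force: [-0.8, 13.9, -0.8]
opening: 0.0275
grasp_force: 88.9
```

Request:
play_rows(steps=[[[-0.005, 0, 0, 0], [-0.005, 0, 0, 0], [-0.005, 0, 0, 0], [-0.005, 0, 0, 0], [-0.005, 0, 0, 0]]])

```text
time: 11.48
ee_pos: [0.5527, 0.2448, 0.0149]
tcp_rot: [179.9, -0.3, 95.0]
wrist_force: [-1.8, 16.0, -0.4]
opening: 0.027
grasp_force: 88.9
```

Request:
play_rows(steps=[[[-0.005, 0, 0, 0], [-0.005, 0, 0, 0], [-0.005, 0, 0, 0], [-0.005, 0, 0, 0], [-0.002, 0, 0, 0]]])

```text
time: 11.9
ee_pos: [0.5546, 0.2223, 0.0148]
tcp_rot: [179.9, -0.3, 95.0]
wrist_force: [-0.1, 14.4, -1.1]
opening: 0.027
grasp_force: 88.9
```

Request:
play_rows(steps=[[[0, 0, 0, 0], [0, 0, 0, 0], [0, 0, 0, 0], [0, 0, 0, 0], [0, 0, 0, 0]]])

```text
time: 12.32
ee_pos: [0.5546, 0.2219, 0.0147]
tcp_rot: [179.9, -0.2, 95.0]
wrist_force: [0.4, 10.2, -1.8]
opening: 0.0269
grasp_force: 88.9
```

```bash
python3 - <<'E'
from h import *
st(); t=cam("top"); crop(t,195,168,315,288,5,"g5.png")
O=np.array([.5412,.1005]);a=np.radians(4.9);R=np.array([[np.cos(a),-np.sin(a)],[np.sin(a),np.cos(a)]])
print("tcp",R.T@(bot.get_obs()["ee_pos"][:2]-O)*1000)
E
```

```text
12.32 [0.5546 0.2219 0.0147] [179.9453  -0.2106  94.9573] F [ 0.3588 10.2241 -1.8008] op 0.02686771353913941 88.89989018440247
tcp [ 23.6828 119.8414]
```

View pics/g5.png

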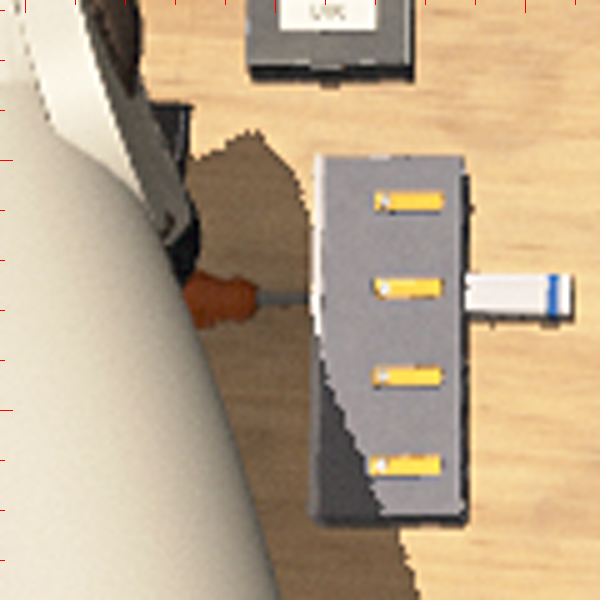

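Request:
play_rows(steps=[[[0.01, 0, 0, 0], [0.02, 0, 0, 0], [0.02, 0, 0, 0], [0.015, 0, 0, 0], [0.008, 0, 0, 0]]])

```text
time: 12.78
ee_pos: [0.5478, 0.2946, 0.0141]
tcp_rot: [-180.0, 0.0, 94.9]
wrist_force: [-0.3, -0.9, -0.6]
opening: 0.0272
grasp_force: 90.2
```

Request:
play_rows(steps=[[[0, 0, 0, 0], [0, -0.02, 0, 0], [0, -0.025, 0, 0], [0, -0.025, 0, 0], [0, -0.02, 0, 0]]])

```text
time: 13.2
ee_pos: [0.457, 0.2841, 0.0139]
tcp_rot: [-179.9, 0.0, 94.8]
wrist_force: [0.3, 0.3, -0.8]
opening: 0.0273
grasp_force: 90.4
```

Request:
play_rows(steps=[[[0, 0, 0, 0], [0, 0, 0, 0], [0, 0, 0, 0], [0, 0, 0, 0], [0, 0, 0, 0]]])

```text
time: 13.62
ee_pos: [0.4593, 0.2851, 0.0143]
tcp_rot: [180.0, 0.0, 94.8]
wrist_force: [0.1, 0.5, -1.4]
opening: 0.0273
grasp_force: 90.5
```

```bash
cat >> h.py <<'E'
O=np.array([.5412,.1005]);_a=np.radians(4.9);RC=np.array([[np.cos(_a),-np.sin(_a)],[np.sin(_a),np.cos(_a)]])
def loc(): print("tcp in chassis",RC.T@(bot.get_obs()["ee_pos"][:2]-O)*1000)
E
python3 - <<'E'
from h import *
st(); loc(); t=cam("top")
cv2.imwrite("pics/full5.png",t["img"])
crop(t,195,168,315,288,5,"g6.png")
E
```

```text
13.62 [0.4593 0.2851 0.0143] [179.9904   0.0024  94.8343] F [ 0.129   0.471  -1.4231] op 0.027312473306199337 90.48518657684326
tcp in chassis [-65.8794 190.8961]
```

View pics/g6.png

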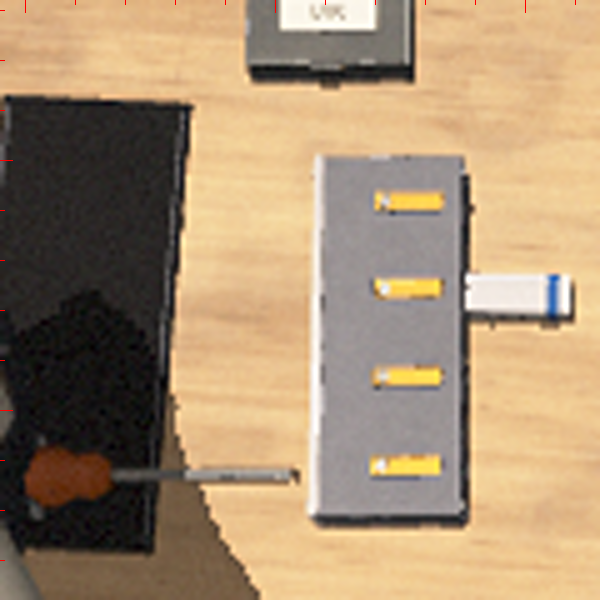

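Request:
play_rows(steps=[[[-0.004, 0, 0, 0], [-0.004, 0, 0, 0], [-0.004, 0, 0, 0], [-0.004, 0, 0, 0], [-0.003, 0, 0, 0]]])

```text
time: 14.08
ee_pos: [0.4604, 0.2674, 0.0147]
tcp_rot: [180.0, -0.2, 94.9]
wrist_force: [-1.4, 13.0, -1.1]
opening: 0.0271
grasp_force: 90.5
```

Request:
play_rows(steps=[[[-0.003, 0, 0, 0], [-0.003, 0, 0, 0], [-0.003, 0, 0, 0], [-0.004, 0, 0, 0], [-0.004, 0, 0, 0]]])

```text
time: 14.5
ee_pos: [0.462, 0.2517, 0.0151]
tcp_rot: [179.9, -0.3, 95.0]
wrist_force: [-1.0, 15.4, -0.9]
opening: 0.0273
grasp_force: 90.5
```

Request:
play_rows(steps=[[[-0.005, 0, 0, 0], [-0.005, 0, 0, 0], [-0.005, 0, 0, 0], [-0.005, 0, 0, 0], [-0.005, 0, 0, 0]]])

```text
time: 14.92
ee_pos: [0.4641, 0.2267, 0.0151]
tcp_rot: [179.9, -0.3, 95.0]
wrist_force: [-0.7, 15.2, -0.6]
opening: 0.0269
grasp_force: 90.5
```

Request:
play_rows(steps=[[[-0.005, 0, 0, 0], [-0.005, 0, 0, 0], [0, 0, 0, 0], [0, 0, 0, 0], [0, 0, 0, 0]]])

```text
time: 15.33
ee_pos: [0.465, 0.2154, 0.0148]
tcp_rot: [179.9, -0.2, 94.9]
wrist_force: [0.2, 7.5, -0.8]
opening: 0.027
grasp_force: 90.7
```

```bash
python3 - <<'E'
from h import *
st(); loc(); t=cam("top"); cv2.imwrite("pics/full6.png",t["img"])
hsv=cv2.cvtColor(t["img"],cv2.COLOR_BGR2HSV); m=cv2.inRange(hsv,(100,120,80),(125,255,255)); m[:, :280]=0; m[:,320:]=0; m[:195]=0; m[280:]=0
n,l,s,ce=cv2.connectedComponentsWithStats(m)
for i in range(1,n):
    if s[i,4]>3: print(s[i],ce[i], RC.T@(ray(t,*ce[i],.035)[:2]-O)*1000)
E
```

```text
15.33 [0.465  0.2154 0.0148] [179.9238  -0.1577  94.9131] F [ 0.1903  7.4504 -0.8378] op 0.02695661945513678 90.67248702049255
tcp in chassis [-66.118 120.995]
[305 223   2   8   9] [305.1111 226.1111] [ 22.4905 -76.5923]
[305 259   1   8   8] [305.  262.5] [-70.491  -75.6371]
```

Request:
play_rows(steps=[[[0.01, 0, 0, 0], [0.02, 0, 0, 0], [0.02, 0, 0, 0], [0.02, 0, 0, 0], [0.008, 0, 0, 0]]])

```text
time: 15.8
ee_pos: [0.4576, 0.2942, 0.0143]
tcp_rot: [180.0, -0.0, 94.9]
wrist_force: [-0.0, -0.6, -1.7]
opening: 0.0274
grasp_force: 90.6
```

Request:
play_rows(steps=[[[0, 0, -0.02, 0], [0, 0, -0.025, 0], [0, 0, -0.025, 0], [0, 0, -0.02, 0], [0, 0, 0, -0.117]]])

```text
time: 16.22
ee_pos: [0.4594, 0.293, 0.1089]
tcp_rot: [179.7, -0.1, 101.5]
wrist_force: [0.7, 0.8, -0.7]
opening: 0.0268
grasp_force: 90.6
```

Request:
play_rows(steps=[[[0, 0, 0, -0.117], [0, 0, 0, -0.117], [0, 0, 0, -0.117], [0, 0, 0, -0.117], [0, 0, 0, -0.117]]])

```text
time: 16.63
ee_pos: [0.4578, 0.2919, 0.1042]
tcp_rot: [-180.0, 0.0, 135.4]
wrist_force: [0.0, -0.3, -0.6]
opening: 0.0272
grasp_force: 90.7
```

Request:
play_rows(steps=[[[0, 0, 0, -0.117], [0, 0, 0, -0.117], [0, 0, 0, -0.117], [0, 0, 0, -0.117], [0, 0, 0, -0.117]]])

```text
time: 17.05
ee_pos: [0.4578, 0.2919, 0.1042]
tcp_rot: [-180.0, -0.0, 168.9]
wrist_force: [0.1, -0.8, -1.3]
opening: 0.0272
grasp_force: 90.7
```

Request:
play_rows(steps=[[[0, 0, 0, -0.117], [0, 0, 0, -0.117], [0, 0, 0, 0], [0, 0, 0, 0], [0, 0, 0, 0]]])

```text
time: 17.47
ee_pos: [0.4579, 0.2921, 0.1042]
tcp_rot: [-180.0, -0.0, -178.2]
wrist_force: [0.4, -0.5, -0.4]
opening: 0.0272
grasp_force: 90.7
```

```bash
python3 - <<'E'
from h import *
st(); f=plan(.505,.270,.1,-178,n=3); plan(.505,.27,.009,n=5,frm=f)
E
```

```text
17.47 [0.4579 0.2921 0.1042] [-179.9875   -0.0069 -178.208 ] F [ 0.4297 -0.545  -0.3868] op 0.027181952516566146 90.71179747581482
turn total -0.0036 rows 1 each -0.0036
shift total [-0.0463 -0.0237  0.0042] rows 3 each [-0.0154 -0.0079  0.0014]
shift total [0.    0.    0.091] rows 5 each [0.     0.     0.0182]
```

Request:
play_rows(steps=[[[-0.0154, -0.0079, 0, 0], [-0.0154, -0.0079, 0, 0], [-0.0154, -0.0079, 0, 0], [0, 0, 0.02, 0], [0, 0, 0.025, 0]]])

```text
time: 17.88
ee_pos: [0.5069, 0.2702, 0.0607]
tcp_rot: [179.9, 0.2, -178.2]
wrist_force: [0.2, -0.0, -1.2]
opening: 0.027
grasp_force: 90.7
```

Request:
play_rows(steps=[[[0, 0, 0.025, 0], [0, 0, 0.015, 0], [0, 0, 0.007, 0], [0, 0, 0.002, 0], [0, 0, 0.001, 0]]])

```text
time: 18.3
ee_pos: [0.5051, 0.2702, 0.0097]
tcp_rot: [180.0, 0.0, -178.1]
wrist_force: [0.1, -0.3, -1.3]
opening: 0.027
grasp_force: 90.7
```

Request:
play_rows(steps=[[[0, 0, 0, 0], [0, 0, 0, 0], [0, 0, 0, 0], [0, 0, 0, 0], [0, 0, 0, 0]]])

```text
time: 18.72
ee_pos: [0.5051, 0.2702, 0.0098]
tcp_rot: [180.0, 0.0, -178.0]
wrist_force: [-0.6, 0.2, -1.1]
opening: 0.0269
grasp_force: 90.7
```

Request:
play_rows(steps=[[[0, 0, 0, 0], [0, 0, 0, 0], [0, 0, 0, 0], [0, 0, 0, 0], [0, 0, 0, 0]]], gripper=0.06)

```text
time: 19.13
ee_pos: [0.5049, 0.2701, 0.0093]
tcp_rot: [180.0, 0.0, -178.0]
wrist_force: [0.1, -0.4, 1.1]
opening: 0.06
grasp_force: 0.0
```

Request:
play_rows(steps=[[[0, 0, -0.01, 0], [0, 0, -0.03, 0], [0, 0, -0.04, 0], [0, 0, -0.04, 0], [0, 0, -0.02, 0]]])

```text
time: 19.55
ee_pos: [0.5058, 0.2706, 0.1553]
tcp_rot: [179.9, 0.3, -178.0]
wrist_force: [1.3, 0.5, 0.7]
opening: 0.06
grasp_force: 0.0
```

```bash
python3 - <<'E'
from h import *
st(); print(bot.get_obs()["q"])
# grip spot for the two modules, chassis local (x, -66)
for x in(22.5,-67.5):
    w=O+RC@np.array([x,-66])/1000; print(w); plan(*w,.15,94.9,n=10)
E
```

```text
19.55 [0.5058 0.2706 0.1553] [ 179.8547    0.2931 -177.9827] F [1.2811 0.5075 0.72  ] op 0.060044207698861714 0.0
[28.1451  7.0023  3.8595 86.53    0.0014 26.1275]
[0.5693 0.0367]
turn total 1.5205 rows 13 each 0.117
shift total [-0.2385  0.0432  0.0053] rows 10 each [-0.0239  0.0043  0.0005]
[0.4796 0.029 ]
turn total 1.5205 rows 13 each 0.117
shift total [-0.2385 -0.0468  0.0053] rows 10 each [-0.0239 -0.0047  0.0005]
```

Request:
play_rows(steps=[[[0, 0, 0, 0.117], [0, 0, 0, 0.117], [0, 0, 0, 0.117], [0, 0, 0, 0.117], [0, 0, 0, 0.117]]])

```text
time: 19.97
ee_pos: [0.5049, 0.2701, 0.1502]
tcp_rot: [180.0, 0.0, 148.2]
wrist_force: [-0.1, 0.4, -0.2]
opening: 0.0601
grasp_force: 0.0
```

Request:
play_rows(steps=[[[0, 0, 0, 0.117], [0, 0, 0, 0.117], [0, 0, 0, 0.117], [0, 0, 0, 0.117], [0, 0, 0, 0.117]]])

```text
time: 20.38
ee_pos: [0.5049, 0.2701, 0.1502]
tcp_rot: [180.0, -0.0, 114.6]
wrist_force: [-1.2, -0.8, -0.5]
opening: 0.06
grasp_force: 0.0
```

Request:
play_rows(steps=[[[0, 0, 0, 0.117], [0, 0, 0, 0.117], [0, 0, 0, 0.117], [-0.02, 0.004, 0, 0], [-0.03, 0.005, 0, 0]]])

```text
time: 20.8
ee_pos: [0.5179, 0.2222, 0.15]
tcp_rot: [180.0, -0.0, 95.0]
wrist_force: [0.5, -0.2, -0.4]
opening: 0.0599
grasp_force: 0.0
```

Request:
play_rows(steps=[[[-0.036, 0.007, 0, 0], [-0.036, 0.007, 0, 0], [-0.036, 0.007, 0, 0], [-0.036, 0.007, 0, 0], [-0.036, 0.006, 0, 0]]])

```text
time: 21.22
ee_pos: [0.5676, 0.0429, 0.1503]
tcp_rot: [179.9, -0.0, 94.9]
wrist_force: [0.7, 1.0, -0.1]
opening: 0.0601
grasp_force: 0.0
```

Request:
play_rows(steps=[[[0, 0, 0, 0], [0, 0, 0, 0], [0, 0, 0, 0], [0, 0, 0, 0], [0, 0, 0, 0]]])

```text
time: 21.63
ee_pos: [0.5671, 0.0458, 0.1495]
tcp_rot: [180.0, -0.0, 95.0]
wrist_force: [-1.1, -0.1, -0.3]
opening: 0.0598
grasp_force: 0.0
```

```bash
python3 - <<'E'
from h import *
st(); loc()
w=O+RC@np.array([22.5,-58])/1000; plan(*w,.024,94.9,n=5)
t=cam("top"); cv2.imwrite("pics/f7.png",t["img"])
E
```

```text
21.63 [0.5671 0.0458 0.1495] [179.9889  -0.007   94.9643] F [-1.0552 -0.0862 -0.2815] op 0.05977227921644587 0.0
tcp in chassis [ 21.1328 -56.749 ]
shift total [-0.0013  0.0014  0.1255] rows 5 each [-0.0003  0.0003  0.0251]
```

View pics/f7.png

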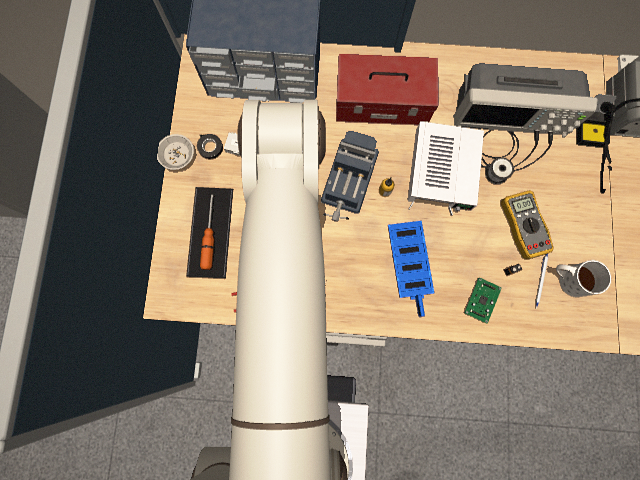

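Request:
play_rows(steps=[[[-0.001, 0.0014, 0.02, 0], [0, 0, 0.035, 0], [0, 0, 0.035, 0], [0, 0, 0.025, 0], [0, 0, 0.0105, 0]]])

```text
time: 22.1
ee_pos: [0.5665, 0.0444, 0.0198]
tcp_rot: [-179.7, -0.0, 94.9]
wrist_force: [-0.7, -0.9, -0.9]
opening: 0.0599
grasp_force: 0.0
```

Request:
play_rows(steps=[[[0, 0, 0, 0], [0, 0, 0, 0], [0, 0, 0, 0], [0, 0, 0, 0], [0, 0, 0, 0]]])

```text
time: 22.52
ee_pos: [0.5698, 0.0438, 0.0255]
tcp_rot: [179.9, 0.0, 94.9]
wrist_force: [-0.0, 0.0, 0.3]
opening: 0.0604
grasp_force: 0.0
```

Request:
play_rows(steps=[[[0, 0, 0, 0], [0, 0, 0, 0], [0, 0, 0, 0], [0, 0, 0, 0], [0, 0, 0, 0]]], gripper=0.01, squeeze=70)

```text
time: 22.93
ee_pos: [0.5693, 0.0437, 0.0243]
tcp_rot: [179.9, 0.0, 94.9]
wrist_force: [1.4, -1.0, 2.4]
opening: 0.0179
grasp_force: 70.3
```

Request:
play_rows(steps=[[[0, 0, 0, 0], [0, 0, 0, 0], [0, 0, 0, 0], [0, 0, 0, 0], [0, 0, 0, 0]]])

```text
time: 23.35
ee_pos: [0.5692, 0.0437, 0.0242]
tcp_rot: [179.9, 0.0, 94.9]
wrist_force: [2.7, -1.3, 4.5]
opening: 0.0177
grasp_force: 70.6
```

Request:
play_rows(steps=[[[-0.004, 0, 0, 0], [-0.005, 0, 0, 0], [-0.005, 0, 0, 0], [-0.005, 0, 0, 0], [-0.005, 0, 0, 0]]])

```text
time: 23.77
ee_pos: [0.5701, 0.0192, 0.0231]
tcp_rot: [-179.9, 0.0, 94.9]
wrist_force: [0.4, -0.4, -0.1]
opening: 0.0179
grasp_force: 69.9
```

Request:
play_rows(steps=[[[-0.005, 0, 0, 0], [-0.006, 0, 0, 0], [-0.006, 0, 0, 0], [-0.006, 0, 0, 0], [-0.006, 0, 0, 0]]])

```text
time: 24.18
ee_pos: [0.5732, -0.0099, 0.0237]
tcp_rot: [-180.0, 0.0, 94.9]
wrist_force: [-0.4, -0.5, -0.0]
opening: 0.0179
grasp_force: 69.9
```

```bash
python3 - <<'E'
from h import *
st(); loc()
E
```

```text
24.18 [ 0.5732 -0.0099  0.0237] [-179.984    0.005   94.854] F [-0.3995 -0.4597 -0.0015] op 0.01789990657484064 69.9044680595398
tcp in chassis [  22.4609 -112.7158]
```

```bash
cat >> h.py <<'E'
def tray(img,c):
    hsv=cv2.cvtColor(img,cv2.COLOR_BGR2HSV); m=cv2.inRange(hsv,(102,150,90),(120,255,255)); m[:, :330]=0; m[:205]=0;m[345:]=0;m[:,520:]=0
    m=cv2.morphologyEx(m,cv2.MORPH_CLOSE,np.ones((9,9)))
    m2=cv2.morphologyEx(m,cv2.MORPH_OPEN,np.ones((15,15)))
    k=max(cv2.findContours(m2,cv2.RETR_EXTERNAL,cv2.CHAIN_APPROX_NONE)[0],key=cv2.contourArea)
    w=np.array([ray(c,u,v,.0075)[:2] for u,v in k[:,0]],np.float32)*1000
    (cx,cy),(a,b),an=cv2.minAreaRect(w); print("tray rect",cx,cy,a,b,"ang",an); return m
E
python3 - <<'E'
from h import *
t=cam("top"); m=tray(cv2.imread("pics/f7.png"),t); tray(t["img"],t)
im=cv2.imread("pics/full6.png").astype(int)
for v0,x in((226,22.5),(262,-67.5)):
    for v in(v0,v0+1):
        print(v,[tuple(im[v,u]) for u in range(302,313)])
print([ (u,(RC.T@(ray(t,u,226.5,.035)[:2]-O)*1000).round(1)) for u in (305,307,309,310)])
E
```

```text
tray rect 510.3942565917969 -247.14755249023438 193.409423828125 87.44393157958984 ang 11.525217056274414
tray rect 510.2325744628906 -247.18052673339844 193.0793914794922 87.44393157958984 ang 11.525217056274414
226 [(np.int64(233), np.int64(240), np.int64(248)), (np.int64(235), np.int64(244), np.int64(254)), (np.int64(207), np.int64(183), np.int64(170)), (np.int64(193), np.int64(110), np.int64(56)), (np.int64(207), np.int64(174), np.int64(159)), (np.int64(236), np.int64(245), np.int64(255)), (np.int64(252), np.int64(255), np.int64(255)), (np.int64(76), np.int64(85), np.int64(100)), (np.int64(158), np.int64(213), np.int64(249)), (np.int64(158), np.int64(214), np.int64(246)), (np.int64(154), np.int64(209), np.int64(243))]
227 [(np.int64(231), np.int64(237), np.int64(246)), (np.int64(235), np.int64(244), np.int64(254)), (np.int64(210), np.int64(182), np.int64(172)), (np.int64(187), np.int64(106), np.int64(49)), (np.int64(206), np.int64(171), np.int64(151)), (np.int64(235), np.int64(244), np.int64(255)), (np.int64(252), np.int64(255), np.int64(255)), (np.int64(65), np.int64(78), np.int
[... 611 characters left out ...]
nt64(238)), (np.int64(141), np.int64(190), np.int64(232))]
263 [(np.int64(235), np.int64(242), np.int64(249)), (np.int64(236), np.int64(246), np.int64(255)), (np.int64(220), np.int64(190), np.int64(176)), (np.int64(196), np.int64(110), np.int64(52)), (np.int64(143), np.int64(125), np.int64(114)), (np.int64(237), np.int64(246), np.int64(255)), (np.int64(251), np.int64(254), np.int64(255)), (np.int64(132), np.int64(169), np.int64(205)), (np.int64(147), np.int64(202), np.int64(239)), (np.int64(150), np.int64(203), np.int64(239)), (np.int64(147), np.int64(197), np.int64(236))]
[(305, array([ 21.5, -76.3])), (307, array([ 21.4, -81.4])), (309, array([ 21.4, -86.4])), (310, array([ 21.3, -88.9]))]
```

```bash
cat >> h.py <<'E'
def nests(c,z=.004,vmax=80):
    g=c["img"].max(axis=2); m=(g<vmax).astype(np.uint8); m[:, :380]=0; m[:,450:]=0; m[:215]=0; m[310:]=0
    n,l,s,ce=cv2.connectedComponentsWithStats(m); P=[]
    for i in range(1,n):
        if 60<s[i,4]<300: w=ray(c,*ce[i],z)[:2]; P.append(w); print(s[i],w*1000)
    return np.array(P)
E
python3 - <<'E'
from h import *
t=cam("top"); P=nests(t); print(P.mean(0)*1000, np.diff(P,axis=0)*1000)
d=P[0]-P[-1]; print(np.linalg.norm(d)*1000,np.degrees(np.arctan2(d[1],d[0])))
E
```

```text
[397 230  19   6  86] [ 579.7987 -233.7617]
[399 246  20   7  89] [ 535.8601 -242.224 ]
[402 264  20   7  92] [ 491.6533 -251.0021]
[405 281  20   7  91] [ 447.3356 -260.2095]
[ 513.6619 -246.7993] [[-43.9386  -8.4623]
 [-44.2068  -8.7782]
 [-44.3177  -9.2074]]
135.07768008264517 11.29131385026355
```

Request:
play_rows(steps=[[[0, 0, -0.02, 0], [0, 0, -0.03, 0], [0, 0, -0.03, 0], [0, 0, -0.03, 0], [0, 0, -0.015, 0]]])

```text
time: 24.7
ee_pos: [0.5742, -0.009, 0.1529]
tcp_rot: [179.8, 0.0, 94.9]
wrist_force: [0.3, -0.4, -1.3]
opening: 0.0181
grasp_force: 69.9
```

Request:
play_rows(steps=[[[0, 0, 0, -0.056], [0, 0, 0, -0.056], [0, 0, 0, 0], [0, 0, 0, 0], [0, 0, 0, 0]]])

```text
time: 25.12
ee_pos: [0.5731, -0.009, 0.1485]
tcp_rot: [-180.0, -0.0, 101.2]
wrist_force: [0.1, 0.6, -0.8]
opening: 0.0176
grasp_force: 69.9
```

```bash
python3 - <<'E'
from h import *
st(); plan(.5373,-.2494,.15,101.3,n=8)
E
```

```text
25.12 [ 0.5731 -0.009   0.1485] [-179.9703   -0.0078  101.1889] F [ 0.0577  0.6268 -0.796 ] op 0.01759855021821259 69.9408745765686
turn total -0.0019 rows 1 each -0.0019
shift total [-0.2287 -0.0822 -0.0015] rows 8 each [-0.0286 -0.0103 -0.0002]
```

Request:
play_rows(steps=[[[-0.02, -0.0072, 0, -0.002], [-0.028, -0.01, 0, 0], [-0.028, -0.01, 0, 0], [-0.028, -0.01, 0, 0], [-0.028, -0.01, 0, 0]]])

```text
time: 25.53
ee_pos: [0.5526, -0.149, 0.1486]
tcp_rot: [-180.0, -0.0, 101.3]
wrist_force: [-0.2, 0.0, -0.7]
opening: 0.0179
grasp_force: 69.9
```

Request:
play_rows(steps=[[[-0.028, -0.01, 0, 0], [-0.028, -0.01, 0, 0], [-0.025, -0.009, 0, 0], [-0.0157, -0.006, 0, 0], [0, 0, 0, 0]]])

```text
time: 25.95
ee_pos: [0.537, -0.2524, 0.1482]
tcp_rot: [-180.0, 0.0, 101.1]
wrist_force: [0.4, -0.6, -0.4]
opening: 0.0178
grasp_force: 69.9
```

Request:
play_rows(steps=[[[0, 0, 0, 0], [0, 0, 0, 0], [0, 0, 0, 0], [0, 0, 0, 0], [0, 0, 0, 0]]])

```text
time: 26.37
ee_pos: [0.5381, -0.2487, 0.1488]
tcp_rot: [180.0, 0.0, 101.5]
wrist_force: [-0.3, -0.5, -1.8]
opening: 0.0178
grasp_force: 69.9
```

```bash
python3 - <<'E'
from h import *
st(); plan(.5373,-.2494,.04,101.3,n=5)
t=cam("top"); cv2.imwrite("pics/f8.png",t["img"])
s=cam("side"); u,v=proj(s,[.537,-.25,.05]).astype(int)
a=cv2.resize(s["img"][v-60:v+60,u-80:u+80],None,fx=3,fy=3); b=t["img"][200:320,370:450]; b=cv2.resize(b,None,fx=3,fy=3); cv2.imwrite("pics/f8c.png",np.hstack([a,b])); print(u,v)
print(nests(t))
E
```

```text
26.37 [ 0.5381 -0.2487  0.1488] [179.9961   0.0003 101.4561] F [-0.3025 -0.4613 -1.7764] op 0.017777883091614554 69.93453025817871
turn total 0.0027 rows 1 each 0.0027
shift total [-0.0005 -0.0009  0.1088] rows 5 each [-0.0001 -0.0002  0.0218]
324 302
[396 229  20   8  91] [ 579.7701 -230.4761]
[[ 0.5798 -0.2305]]
```

```bash
python3 - <<'E'
from h import *
A=cv2.imread("pics/f7.png").astype(int);B=cv2.imread("pics/f8.png").astype(int)
def bl(I): return (I[...,0]>150)&(I[...,0]-I[...,2]>90)
for v in range(216,304,6):
    a=np.where(bl(A[v,370:450]))[0]+370;b=np.where(bl(B[v,370:450]))[0]+370
    print(v,(a.min(),a.max(),len(a)) if len(a) else None,(b.min(),b.max(),len(b)) if len(b) else None)
g=B.max(2)
for v in range(228,240): print(v,''.join('#' if x<80 else '.' for x in g[v,385:440]), ''.join('#' if x<80 else '.' for x in A.max(2)[v,385:440]))
E
```

```text
216 None None
222 (np.int64(408), np.int64(421), 14) None
228 (np.int64(389), np.int64(422), 30) (np.int64(389), np.int64(389), 1)
234 (np.int64(390), np.int64(423), 14) None
240 (np.int64(391), np.int64(424), 34) None
246 (np.int64(392), np.int64(425), 29) None
252 (np.int64(393), np.int64(426), 21) None
258 (np.int64(394), np.int64(427), 34) None
264 (np.int64(394), np.int64(428), 26) None
270 (np.int64(396), np.int64(429), 25) None
276 (np.int64(397), np.int64(430), 34) None
282 (np.int64(398), np.int64(431), 20) None
288 (np.int64(399), np.int64(432), 26) None
294 (np.int64(399), np.int64(424), 26) None
300 (np.int64(419), np.int64(421), 3) None
228 ....................................................... .......................................................
229 ...#........................###........................ ...#...................................................
230 ....................###########........................ ......................#########........................
231 ............###################........................ ...............################...
[... 249 characters left out ...]
....
234 ............########................................... ............################...........................
235 ............########................................... ............########...................................
236 ............#######.................................... .......................................................
237 ....................................................... .......................................................
238 ....................#.................................. .......................................................
239 ....................................................... .......................................................
```

Request:
play_rows(steps=[[[-0.0005, -0.0009, 0.02, 0.0027], [0, 0, 0.03, 0], [0, 0, 0.03, 0], [0, 0, 0.025, 0], [0, 0, 0.018, 0]]])

```text
time: 26.88
ee_pos: [0.5361, -0.2495, 0.0232]
tcp_rot: [-179.9, -0.1, 101.3]
wrist_force: [0.1, 0.0, -1.0]
opening: 0.0178
grasp_force: 69.9
```

Request:
play_rows(steps=[[[0, 0, 0, 0], [0, 0, 0, 0], [0, 0, 0, 0], [0, 0, 0, 0], [0, 0, 0, 0]]])

```text
time: 27.3
ee_pos: [0.538, -0.2506, 0.0275]
tcp_rot: [179.9, 0.1, 101.2]
wrist_force: [0.5, -0.4, -0.3]
opening: 0.018
grasp_force: 69.9
```

```bash
python3 - <<'E'
from h import *
st(); plan(.5373,-.2494,.0135,101.3,n=4)
E
```

```text
27.3 [ 0.538  -0.2506  0.0275] [179.8828   0.0865 101.2493] F [ 0.4621 -0.4002 -0.286 ] op 0.017991152461124434 69.88818526268005
shift total [ 0.0013 -0.0004  0.014 ] rows 4 each [ 0.0003 -0.0001  0.0035]
```

Request:
play_rows(steps=[[[0.001, -0.0004, 0.004, 0], [0, 0, 0.004, 0], [0, 0, 0.003, 0], [0, 0, 0.002, 0], [0, 0, 0, 0]]])

```text
time: 27.72
ee_pos: [0.5363, -0.2492, 0.0134]
tcp_rot: [180.0, -0.0, 101.2]
wrist_force: [-3.9, 1.8, 6.8]
opening: 0.018
grasp_force: 70.7
```

Request:
play_rows(steps=[[[0, 0, 0, 0], [0, 0, 0, 0], [0, 0, 0, 0], [0, 0, 0, 0], [0, 0, 0, 0]]])

```text
time: 28.13
ee_pos: [0.5363, -0.2492, 0.0134]
tcp_rot: [-180.0, -0.0, 101.2]
wrist_force: [-3.6, 1.4, 7.2]
opening: 0.0177
grasp_force: 70.7
```

Request:
play_rows(steps=[[[0, 0, 0, 0], [0, 0, 0, 0], [0, 0, 0, 0], [0, 0, 0, 0], [0, 0, 0, 0]]], gripper=0.05)

```text
time: 28.55
ee_pos: [0.5364, -0.2493, 0.0126]
tcp_rot: [-180.0, -0.0, 101.2]
wrist_force: [0.1, -0.9, 0.8]
opening: 0.0498
grasp_force: 0.0
```

Request:
play_rows(steps=[[[0, 0, -0.01, 0], [0, 0, -0.03, 0], [0, 0, -0.035, 0], [0, 0, -0.035, 0], [0, 0, -0.025, 0]]])

```text
time: 28.97
ee_pos: [0.5369, -0.2495, 0.1519]
tcp_rot: [179.9, 0.1, 101.2]
wrist_force: [1.0, 0.1, 0.1]
opening: 0.0502
grasp_force: 0.0
```

Request:
play_rows(steps=[[[0.01, 0, 0, 0.056], [0.03, 0, 0, 0.056], [0.04, 0, 0, 0], [0.04, 0, 0, 0], [0.04, 0, 0, 0]]])

```text
time: 29.38
ee_pos: [0.5198, -0.0889, 0.1486]
tcp_rot: [180.0, 0.0, 94.8]
wrist_force: [-0.5, -0.2, -0.7]
opening: 0.0498
grasp_force: 0.0
```

```bash
python3 - <<'E'
from h import *
st(); loc(); w=O+RC@np.array([-67.5,-58])/1000; plan(*w,.15,94.9)
E
```

```text
29.38 [ 0.5198 -0.0889  0.1486] [179.9524   0.0072  94.7629] F [-0.499  -0.1875 -0.7345] op 0.04982392684289356 0.0
tcp in chassis [ -37.518  -186.9116]
turn total -0.0024 rows 1 each -0.0024
shift total [ 0.1289 -0.03   -0.0014] rows 4 each [ 0.0322 -0.0075 -0.0003]
```

Request:
play_rows(steps=[[[0.035, -0.008, 0, -0.002], [0.035, -0.008, 0, 0], [0.035, -0.008, 0, 0], [0.02, -0.005, 0, 0], [0, 0, 0, 0]]])

```text
time: 29.8
ee_pos: [0.4796, 0.0349, 0.149]
tcp_rot: [179.9, -0.0, 95.1]
wrist_force: [-0.4, -0.0, 0.6]
opening: 0.05
grasp_force: 0.0
```

Request:
play_rows(steps=[[[0, 0, 0, 0], [0, 0, 0, 0], [0, 0, 0, 0], [0, 0, 0, 0], [0, 0, 0, 0]]])

```text
time: 30.22
ee_pos: [0.4808, 0.0311, 0.1477]
tcp_rot: [-180.0, 0.0, 94.9]
wrist_force: [0.0, -0.5, 1.0]
opening: 0.0501
grasp_force: 0.0
```

```bash
python3 - <<'E'
from h import *
st(); loc(); w=O+RC@np.array([-67.5,-58])/1000; plan(*w,.024,94.9)
t=cam("top")
I=t["img"].astype(int)
for v in range(226,306,3):
    print(v,''.join('B' if p[0]>150 and p[0]-p[2]>90 else ('#' if p.max()<80 else ('W' if p.min()>190 else '.')) for p in I[v,380:445]))
E
```

```text
30.22 [0.4808 0.0311 0.1477] [-179.9853    0.0025   94.8655] F [ 0.0496 -0.5407  0.9671] op 0.05008046063528031 0.0
tcp in chassis [-66.0971 -63.9886]
shift total [ 0.006  -0.0014  0.1237] rows 4 each [ 0.0015 -0.0004  0.0309]
226 ........BBBBBBBBBBBBBBBBBBBBBBBBBBBBBBBBBB.......................
229 ........#BBBBBBBB..BBBBBBBBBBBBBBB.BBBBB.BB......................
232 ..........BBBBBB.###################BBBBB.B......................
235 ..........BBBBBBB#########......BBBBBBBBBBBB.....................
238 ..........BBBBBBBBBBBBBBBBBBBBBBBBBBBBBBBBBBB....................
241 ..........#BBBBBBBBBBBBBBBBBBBBBBBBBBBBBBBBBB....................
244 ...........BBBBBBBBBBBBBBBBBB..B.......BBWW.BB...................
247 ...........#BBB#WWWWWWWWWWWWWWWWWWWWWWW.BWWWBB...................
250 ............BBB..WWWWWWWWWWWWWWWWWWWWWW.B.WW#BB..................
253 .............BB..WWW......#........BBBB.BBBBBBB..................
256 ............#BBBBBBBBBBBBBBBBBBBBBBBBBBBBBBBBBBB.................
259 .............#BBBBBBBBBBBBBBBBBBBBBBBBBBBBBBBBBB.................
262 ..............BBBBBBBBBBBBBBB
[... 316 characters left out ...]

277 .................BBBBBBBBBBBBBBBBBBBBBBBBBBBBBBBBBBB.............
280 .................BBBBBBBBBBBBBBBBBBBBBBBBBBBBBBBB.BB.............
283 ..................BBBBBBB.###################BBBBB.BB............
286 ..................BBBBBBB.#############.......BBBB.BB............
289 ..................#BBBBBBBBBBBBBBBBBBB.BBBBBBBBBBBBBBB...........
292 ...................BBBBBBBBBBBBBBBBBBBBBBBBBBBBBBBBBBB...........
295 ....................BBBBBBBBBBBBBBBB.#BBB.B......................
298 ...............................BBBBB##BBBB.......................
301 ....................................###BBB.......................
304 ....................................###BBBB......................
```

Request:
play_rows(steps=[[[0.006, -0.0014, 0.02, 0], [0, 0, 0.035, 0], [0, 0, 0.035, 0], [0, 0, 0.025, 0], [0, 0, 0.0085, 0]]])

```text
time: 30.68
ee_pos: [0.4764, 0.0372, 0.0202]
tcp_rot: [-179.7, -0.0, 94.9]
wrist_force: [-0.9, 0.5, -0.2]
opening: 0.05
grasp_force: 0.0
```

Request:
play_rows(steps=[[[0, 0, 0, 0], [0, 0, 0, 0], [0, 0, 0, 0], [0, 0, 0, 0], [0, 0, 0, 0]]])

```text
time: 31.1
ee_pos: [0.4797, 0.0377, 0.0258]
tcp_rot: [179.9, 0.0, 94.9]
wrist_force: [-0.7, -0.3, -0.3]
opening: 0.0497
grasp_force: 0.0
```

Request:
play_rows(steps=[[[0, 0, 0, 0], [0, 0, 0, 0], [0, 0, 0, 0], [0, 0, 0, 0], [0, 0, 0, 0]]], gripper=0.01)

```text
time: 31.52
ee_pos: [0.4793, 0.0377, 0.0248]
tcp_rot: [179.9, 0.0, 94.9]
wrist_force: [2.6, -1.1, 3.3]
opening: 0.0182
grasp_force: 69.4
```

Request:
play_rows(steps=[[[0, 0, 0, 0], [0, 0, 0, 0], [0, 0, 0, 0], [0, 0, 0, 0], [0, 0, 0, 0]]])

```text
time: 31.93
ee_pos: [0.4793, 0.0377, 0.0248]
tcp_rot: [179.9, 0.0, 94.9]
wrist_force: [3.3, -1.7, 5.2]
opening: 0.0177
grasp_force: 69.6
```

```bash
python3 - <<'E'
from h import *
st(); loc()
E
```

```text
31.93 [0.4793 0.0377 0.0248] [179.9267   0.0088  94.937 ] F [ 3.3159 -1.6921  5.234 ] op 0.017692054865781452 69.56315875053406
tcp in chassis [-67.0494 -57.3184]
```

Request:
play_rows(steps=[[[-0.004, 0, 0, 0], [-0.005, 0, 0, 0], [-0.005, 0, 0, 0], [-0.005, 0, 0, 0], [-0.005, 0, 0, 0]]])

```text
time: 32.35
ee_pos: [0.4802, 0.0133, 0.0237]
tcp_rot: [-179.9, 0.0, 95.0]
wrist_force: [0.3, -0.4, -1.3]
opening: 0.0178
grasp_force: 68.8
```

Request:
play_rows(steps=[[[-0.005, 0, 0, 0], [-0.006, 0, 0, 0], [-0.006, 0, 0, 0], [-0.006, 0, 0, 0], [-0.006, 0, 0, 0]]])

```text
time: 32.77
ee_pos: [0.4832, -0.0158, 0.0241]
tcp_rot: [-180.0, 0.0, 94.9]
wrist_force: [-0.3, -0.1, -0.7]
opening: 0.0179
grasp_force: 68.8
```

Request:
play_rows(steps=[[[0, 0, -0.02, 0], [0, 0, -0.03, 0], [0, 0, -0.03, 0], [0, 0, -0.03, 0], [0, 0, -0.015, 0]]])

```text
time: 33.18
ee_pos: [0.4842, -0.0156, 0.153]
tcp_rot: [179.8, 0.0, 94.9]
wrist_force: [0.1, 0.1, -0.9]
opening: 0.0178
grasp_force: 68.7
```

Request:
play_rows(steps=[[[0, 0, 0, -0.056], [0, 0, 0, -0.056], [0, 0, 0, 0], [0, 0, 0, 0], [0, 0, 0, 0]]])

```text
time: 33.6
ee_pos: [0.4831, -0.0153, 0.149]
tcp_rot: [-180.0, -0.0, 101.3]
wrist_force: [-0.4, -0.0, -1.6]
opening: 0.0179
grasp_force: 68.8
```

```bash
python3 - <<'E'
from h import *
st(); t=cam("top"); print(nests(t))
E
```

```text
33.6 [ 0.4831 -0.0153  0.149 ] [-179.9696   -0.0058  101.25  ] F [-0.385  -0.0167 -1.6251] op 0.017902260170467355 68.78217816352844
[397 230  19   6  87] [ 579.7191 -233.7365]
[402 264  20   7  93] [ 491.6318 -251.2355]
[405 281  20   7  94] [ 447.2233 -259.5757]
[[ 0.5797 -0.2337]
 [ 0.4916 -0.2512]
 [ 0.4472 -0.2596]]
```

```bash
python3 - <<'E'
from h import *
plan(.4486,-.2665,.15,101.3,n=9)
E
```

```text
shift total [-0.2396 -0.0831 -0.001 ] rows 9 each [-0.0266 -0.0092 -0.0001]
```

Request:
play_rows(steps=[[[-0.0266, -0.0092, 0, 0], [-0.0266, -0.0092, 0, 0], [-0.0266, -0.0092, 0, 0], [-0.0266, -0.0092, 0, 0], [-0.0266, -0.0092, 0, 0]]])

```text
time: 34.07
ee_pos: [0.464, -0.1558, 0.1492]
tcp_rot: [-180.0, -0.0, 101.3]
wrist_force: [0.5, -0.2, -0.8]
opening: 0.0177
grasp_force: 68.8
```

Request:
play_rows(steps=[[[-0.0266, -0.0092, 0, 0], [-0.0266, -0.0092, 0, 0], [-0.0266, -0.0092, 0, 0], [-0.0266, -0.0092, 0, 0], [0, 0, 0, 0]]])

```text
time: 34.48
ee_pos: [0.4484, -0.2698, 0.1487]
tcp_rot: [-180.0, 0.0, 101.1]
wrist_force: [1.0, -0.0, -0.6]
opening: 0.0177
grasp_force: 68.8
```

Request:
play_rows(steps=[[[0, 0, 0, 0], [0, 0, 0.02, 0], [0, 0, 0.03, 0], [0, 0, 0.03, 0], [0, 0, 0.02, 0]]])

```text
time: 34.9
ee_pos: [0.4486, -0.2646, 0.0466]
tcp_rot: [-179.9, -0.1, 101.4]
wrist_force: [-0.5, -1.0, -1.6]
opening: 0.0181
grasp_force: 68.8
```

Request:
play_rows(steps=[[[0, 0, 0.015, 0], [0, 0, 0.006, 0], [0, 0, 0, 0], [0, 0, 0, 0], [0, 0, 0, 0]]])

```text
time: 35.32
ee_pos: [0.45, -0.2662, 0.0297]
tcp_rot: [179.9, 0.1, 101.4]
wrist_force: [0.4, 0.1, 0.0]
opening: 0.018
grasp_force: 68.7
```

```bash
python3 - <<'E'
from h import *
st(); plan(.4486,-.2665,.0135,101.3,n=4)
t=cam("top"); nests(t)
I=t["img"].astype(int)
for v in range(226,244,3):
    print(v,''.join('B' if p[0]>150 and p[0]-p[2]>90 else ('#' if p.max()<80 else ('W' if p.min()>190 else '.')) for p in I[v,380:445]))
E
```

```text
35.32 [ 0.45   -0.2662  0.0297] [179.9199   0.0685 101.378 ] F [0.4304 0.1192 0.0378] op 0.01799708157845725 68.74420881271362
shift total [-0.     -0.0015  0.0162] rows 4 each [-0.     -0.0004  0.004 ]
[431 219  19  37 244] [ 572.6801 -323.3081]
[397 230  19   6  86] [ 579.7987 -233.7617]
[402 250  27  33 243] [ 503.3357 -262.5925]
226 ........BBBBBBBBBBBBBBBBBBBBBBBBBBBBBBBBBB......................#
229 ........#BBBBBBBB..BBBBBBBBBBBBBBB.BBBBB.BB..................####
232 ..........BBBBBB.###################BBBBB.B................######
235 ..........BBBBBBB########.......BBBBBBBBBBBB.............########
238 ..........BBBBBBBBBBBBBBBBBBBBBBBBBBBBBBBBBBB...........#######..
241 ..........#BBBBBBBBBBBBBBBBBBBBBBBBBBBBBBBBBB.........#######..#.
```

Request:
play_rows(steps=[[[0, -0.0014, 0.005, 0.0014], [0, 0, 0.004, 0], [0, 0, 0.004, 0], [0, 0, 0.003, 0], [0, 0, 0, 0]]])

```text
time: 35.78
ee_pos: [0.4479, -0.2664, 0.0142]
tcp_rot: [180.0, 0.0, 101.3]
wrist_force: [-8.6, 6.2, 20.4]
opening: 0.0178
grasp_force: 71.3
```

Request:
play_rows(steps=[[[0, 0, 0, 0], [0, 0, 0, 0], [0, 0, 0, 0], [0, 0, 0, 0], [0, 0, 0, 0]]])

```text
time: 36.2
ee_pos: [0.4479, -0.2664, 0.0143]
tcp_rot: [180.0, 0.0, 101.3]
wrist_force: [-7.8, 5.0, 19.8]
opening: 0.0177
grasp_force: 71.3
```

Request:
play_rows(steps=[[[0, 0, -0.001, 0], [0, 0, 0, 0], [0, 0, 0, 0], [0, 0, 0, 0], [0, 0, 0, 0]]], gripper=0.05)

```text
time: 36.62
ee_pos: [0.448, -0.2663, 0.013]
tcp_rot: [180.0, -0.0, 101.3]
wrist_force: [2.2, 1.3, -1.1]
opening: 0.0498
grasp_force: 1.1
```

Request:
play_rows(steps=[[[0, 0, -0.01, 0], [0, 0, -0.03, 0], [0, 0, -0.035, 0], [0, 0, -0.035, 0], [0, 0, -0.025, 0]]])

```text
time: 37.03
ee_pos: [0.4479, -0.2666, 0.1521]
tcp_rot: [179.9, 0.1, 101.3]
wrist_force: [1.0, -0.1, 0.4]
opening: 0.0499
grasp_force: 0.0
```

Request:
play_rows(steps=[[[0.01, 0, 0, 0], [0.03, 0, 0, 0], [0.04, 0, 0, 0], [0.04, 0, 0, 0], [0.04, 0, 0, 0]]])

```text
time: 37.45
ee_pos: [0.4155, -0.1083, 0.1485]
tcp_rot: [-180.0, 0.0, 101.2]
wrist_force: [0.8, 0.8, 0.6]
opening: 0.0502
grasp_force: 0.0
```

Request:
play_rows(steps=[[[0.01, 0, 0, 0], [0, 0, 0, 0], [0, 0, 0, 0], [0, 0, 0, 0], [0, 0, 0, 0]]])

```text
time: 37.87
ee_pos: [0.4148, -0.1007, 0.1482]
tcp_rot: [-180.0, 0.0, 101.2]
wrist_force: [0.4, -0.4, 0.5]
opening: 0.05
grasp_force: 0.0
```

```bash
python3 - <<'E'
from h import *
st(); t=cam("top"); P=nests(t); d=P[0]-P[-1]; print(np.degrees(np.arctan2(d[1],d[0])))
s=cam("side"); cv2.imwrite("pics/s9.png",s["img"]); cv2.imwrite("pics/t9.png",t["img"])
i=np.hstack([cv2.resize(t["img"][115:330,370:500],None,fx=2.7,fy=2.7,interpolation=cv2.INTER_CUBIC)[:560],cv2.resize(s["img"][220:420,200:400],None,fx=2,fy=2.8)[:560]])
cv2.imwrite("pics/c9.png",i); print(i.shape)
I=t["img"].astype(int)
for v in range(240,306,3):
    print(v,''.join('B' if p[0]>150 and p[0]-p[2]>90 else ('#' if p.max()<80 else ('W' if p.min()>190 else '.')) for p in I[v,380:445]))
E
```

```text
37.87 [ 0.4148 -0.1007  0.1482] [-179.9756    0.0065  101.2025] F [ 0.4397 -0.3958  0.5037] op 0.04995824105198462 0.0
[416 243  13  40  85] [ 503.9164 -281.6123]
0.0
(560, 751, 3)
240 WWWWWWWWWWWWWWWWWWWWWWWWWWWWW..#WWWWWWWWWWWWWWW..................
243 WWWWWWWWWWWWWWWWWWWWWWWWWWWWW.#WWWWWWWWWWWWWWWW.#................
246 WWWWWWWWWWWWWW.WWWWWWWWWWWWW.#.WWWWWWWWWWWWWWW.##................
249 WWWWWWWWWWWWWWWWWWWWWWWWWWW...WWWWWWWWWWWWWWW..##................
252 WWWWWWWWWWWWWWWWWWWWWWWWWW...WWWWWWWWWWWWWWW..###................
255 WWWWWWWWWWWWWWWWWWWWWWWWWW..WWWWWWWWWWWWWWW...##.................
258 WWWWWWWWWWWWWWWWWWWWWWWWW..WWWWWWWWWWWWWWWW..##..................
261 WWWWWWWWWWWWWWWWWWWWWWW...WWWWWWWWWWWWWWW...###BB................
264 WWWWWWWWWWWWWWWWWWWWWWW.#WWWWWWWWWWWWWWWW...##BBB................
267 WWWWWWWWWWWWWWWWWWWWW..#WWWWWWWWWWWWWWWW...##BB.BB...............
270 WWWWWWWWWWWWWWWWWWWW..#WWWWWWWWWWWWWWWW..##.BBB.BB...............
273 ..W..W.WWWWWWWWWWWW..#WWWWWWWWWWWWWWWW..###BBBBB.BB..............
276 ................W...#.WWWWWWWWWWWWWWW.###BBBBBBBBBB..............
279 WWWWWWWW...........#.WWWWWWWWWWWWWWW.##BBBBBBBBBBBBB.............
282 WWWWWWWWWWWWWWW.....WWWWWWWWWWWWWWW.#BBBBBBBBBBBBBBB.............
285 WWWWWWWWWWWWWWWWWW.WWWWWWWWWWWWWWWWWWWWWWWWWWWBBWW.BB............
288 WWWWWWWWWWWWWWWWW..WWWWWWWWWWWWWWWWWWWWWWWWWWW.BWWWBB............
291 WWWWWWWWWWWWWWW..WWWWWWWWWWWWWWWWWWWWWWWWWWWWWWB.WW.BB...........
294 WWW.WWWWWW.......WWWWWWWWWWWWWWWBBBBBBBBBBBBBBBBBBBBBB...........
297 WWWWWWWWWW.....WWWWWWWWWWWWWWWWBBBBBBBBBBBBBBBBBBBBBBBB..........
300 WWWWWWWWWWWW.#WWWWWWWWWWWWWWWW.BBBBB.#.BBBBB.....................
303 WWWWWWWWW.W.#WWWWWWWWWWWWWWWW...BBBB.##BBBB......................
```

Request:
play_rows(steps=[[[0.02, 0, 0, 0], [0.03, 0, 0, 0], [0.035, 0, 0, 0], [0.035, 0, 0, 0], [0.02, 0, 0, 0]]])

```text
time: 38.38
ee_pos: [0.3867, 0.0392, 0.1483]
tcp_rot: [-180.0, -0.0, 101.2]
wrist_force: [0.8, 0.2, -0.7]
opening: 0.0501
grasp_force: 0.0
```

Request:
play_rows(steps=[[[0.03, 0, 0, 0], [0.03, 0, 0, 0], [0, 0, 0, 0], [0, 0, 0, 0], [0, 0, 0, 0]]])

```text
time: 38.8
ee_pos: [0.3758, 0.096, 0.1482]
tcp_rot: [-180.0, 0.0, 101.3]
wrist_force: [0.2, -0.0, -0.2]
opening: 0.0499
grasp_force: 0.0
```

```bash
python3 - <<'E'
from h import *
st(); t=cam("top"); P=nests(t); d=P[0]-P[-1]; print(np.degrees(np.arctan2(d[1],d[0])), P.mean(0))
tray(t["img"],t)
s=cam("side")
i=np.hstack([cv2.resize(t["img"][205:330,370:470],None,fx=4,fy=4,interpolation=cv2.INTER_CUBIC)[:500],cv2.resize(s["img"][260:420,200:400],None,fx=2,fy=3.125)[:500]])
cv2.imwrite("pics/c10.png",i); print(i.shape)
E
```

```text
38.8 [0.3758 0.096  0.1482] [-179.9804    0.0166  101.2805] F [ 0.1791 -0.0378 -0.2361] op 0.04994125829173985 0.0
[397 234  20   7  88] [ 567.9496 -236.1733]
[403 269  20   6  88] [ 479.3467 -253.2516]
10.910000811326546 [ 0.5236 -0.2447]
tray rect 481.46337890625 -253.2779541015625 63.9078369140625 84.60348510742188 ang 4.184982776641846
(500, 800, 3)
```

View pics/c10.png

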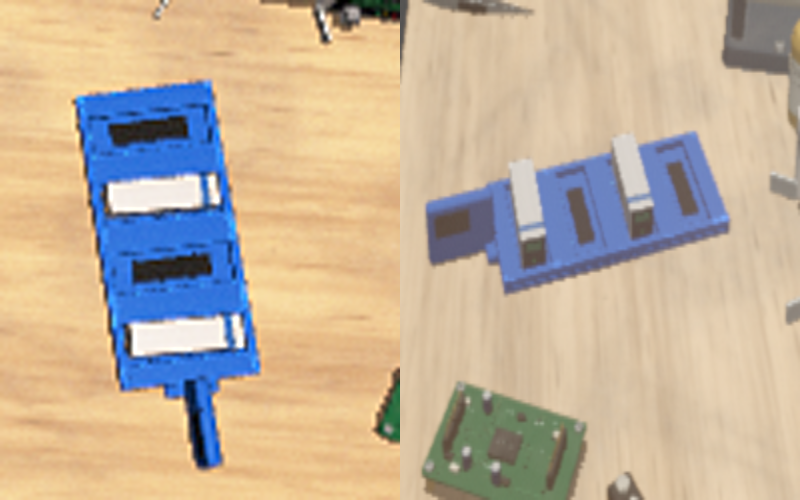

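Request:
play_rows(steps=[[[0, 0, 0, -0.12], [0, 0, 0, -0.12], [0, 0, 0, -0.12], [0, 0, 0, -0.12], [0, 0, 0, -0.12]]])

```text
time: 39.32
ee_pos: [0.3758, 0.0953, 0.1482]
tcp_rot: [-180.0, 0.0, 135.9]
wrist_force: [-1.0, -0.2, -0.3]
opening: 0.0503
grasp_force: 0.0
```

Request:
play_rows(steps=[[[0, 0, 0, -0.12], [0, 0, 0, -0.12], [0, 0, 0, -0.12], [0, 0, 0, -0.12], [0, 0, 0, -0.12]]])

```text
time: 39.73
ee_pos: [0.3758, 0.0953, 0.1483]
tcp_rot: [-180.0, -0.0, 170.2]
wrist_force: [-0.8, -0.2, -0.4]
opening: 0.0498
grasp_force: 0.0
```

Request:
play_rows(steps=[[[0, 0, 0, -0.12], [0, 0, 0, -0.12], [0, 0, 0, -0.124], [0, 0, 0, 0], [0, 0, 0, 0]]])

```text
time: 40.15
ee_pos: [0.3758, 0.0957, 0.1483]
tcp_rot: [-180.0, -0.0, -169.4]
wrist_force: [-0.5, 0.6, 0.3]
opening: 0.0503
grasp_force: 0.0
```

```bash
python3 - <<'E'
from h import *
st(); plan(.3748,-.2734,.12,-169.1,n=10)
t=cam("top"); print("fin end",ray(t,421.6,321.1,.036)*1000)
I=t["img"].astype(int)
for v in range(298,324,2):
    print(v,''.join('B' if p[0]>110 and p[0]-p[2]>70 else ('#' if p.max()<80 else '.') for p in I[v,400:440]))
E
```

```text
40.15 [0.3758 0.0957 0.1483] [-179.9974   -0.0041 -169.433 ] F [-0.4609  0.601   0.3392] op 0.05026732039903606 0.0
turn total -0.0058 rows 1 each -0.0058
shift total [ 0.0707 -0.3622  0.0283] rows 10 each [ 0.0071 -0.0362  0.0028]
fin end [ 354.6808 -273.8256   36.    ]
298 BBBBBBBBBBBBBBBBBBBBBBBBBBBBBBBBB.......
300 BBBBBBBBBBBBBBBB.#.BBBBB................
302 ...........BBBBB.##BBBBB................
304 ................###BBBB.................
306 .................##BBBB.................
308 .................###BBB.................
310 .................###BBBB................
312 ..................##BBBB................
314 ..................###BBB................
316 ..................###BBBB...............
318 ...................##BBBB...............
320 ...................###BBB...............
322 ........................................
```

Request:
play_rows(steps=[[[0.0071, -0.0362, 0.0028, -0.006], [0.0071, -0.0362, 0.0028, 0], [0.0071, -0.0362, 0.0028, 0], [0.0071, -0.0362, 0.0028, 0], [0.0071, -0.0362, 0.0028, 0]]])

```text
time: 40.62
ee_pos: [0.3754, -0.0899, 0.1344]
tcp_rot: [-180.0, 0.0, -169.0]
wrist_force: [1.2, -0.1, 1.1]
opening: 0.0501
grasp_force: 0.0
```

Request:
play_rows(steps=[[[0.0071, -0.0362, 0.0028, 0], [0.0071, -0.0362, 0.0028, 0], [0.0071, -0.0362, 0.0028, 0], [0.0071, -0.0362, 0.0028, 0], [0.0071, -0.0362, 0.0028, 0]]])

```text
time: 41.03
ee_pos: [0.3755, -0.2748, 0.1202]
tcp_rot: [-180.0, 0.0, -169.0]
wrist_force: [0.9, 0.6, 0.6]
opening: 0.0504
grasp_force: 0.0
```

Request:
play_rows(steps=[[[0, 0, 0, 0], [0, 0, 0, 0], [0, 0, 0, 0], [0, 0, 0, 0], [0, 0, 0, 0]]])

```text
time: 41.45
ee_pos: [0.3764, -0.2716, 0.1206]
tcp_rot: [-180.0, 0.0, -168.7]
wrist_force: [0.5, -0.2, 0.7]
opening: 0.0504
grasp_force: 0.0
```

```bash
python3 - <<'E'
from h import *
st(); plan(.3748,-.2734,.012,-169.1,n=5); print(bot.get_obs()["q"])
E
```

```text
41.45 [ 0.3764 -0.2716  0.1206] [-179.9878    0.0176 -168.7328] F [ 0.5472 -0.2248  0.7028] op 0.05042185638550786 0.0
turn total 0.0064 rows 1 each 0.0064
shift total [ 0.0019 -0.0015  0.1086] rows 5 each [ 0.0004 -0.0003  0.0217]
[-35.8105  -7.5771 -14.4859  83.0703   0.0046 -47.0777]
```

Request:
play_rows(steps=[[[0.0019, -0.0015, 0.02, 0.006], [0, 0, 0.03, 0], [0, 0, 0.03, 0], [0, 0, 0.02, 0], [0, 0, 0.0085, 0]]])

```text
time: 41.87
ee_pos: [0.3736, -0.2724, 0.0091]
tcp_rot: [179.9, -0.1, -169.0]
wrist_force: [-1.3, -0.1, 0.1]
opening: 0.05
grasp_force: 0.0
```

Request:
play_rows(steps=[[[0, 0, 0, 0], [0, 0, 0, 0], [0, 0, 0, 0], [0, 0, 0, 0], [0, 0, 0, 0]]])

```text
time: 42.28
ee_pos: [0.3753, -0.2747, 0.0131]
tcp_rot: [-179.9, 0.1, -169.1]
wrist_force: [0.4, -0.1, 0.5]
opening: 0.0499
grasp_force: 0.0
```

Request:
play_rows(steps=[[[0, 0, 0, 0], [0, 0, 0, 0], [0, 0, 0, 0], [0, 0, 0, 0], [0, 0, 0, 0]]], gripper=0.0, squeeze=70)

```text
time: 42.7
ee_pos: [0.3747, -0.2744, 0.0121]
tcp_rot: [-180.0, 0.0, -169.1]
wrist_force: [-0.4, 1.3, 4.2]
opening: 0.0085
grasp_force: 69.0
```

Request:
play_rows(steps=[[[0, 0, 0, 0], [0, 0, 0, 0], [0, 0, 0, 0], [0, 0, 0, 0], [0, 0, 0, 0]]])

```text
time: 43.12
ee_pos: [0.3747, -0.2744, 0.0121]
tcp_rot: [-180.0, 0.0, -169.1]
wrist_force: [-1.1, 0.8, 5.6]
opening: 0.0088
grasp_force: 69.1
```

```bash
python3 - <<'E'
from h import *
st(); t=cam("top"); P=nests(t); 
if len(P)>1:
    d=P[0]-P[-1]; print(np.degrees(np.arctan2(d[1],d[0])))
E
```

```text
43.12 [ 0.3747 -0.2744  0.0121] [-179.9791    0.0114 -169.1116] F [-1.1086  0.8114  5.589 ] op 0.008799166918979879 69.142245054245
[397 234  20   7  88] [ 568.1382 -236.6944]
[403 268  20   7  96] [ 479.1095 -254.1638]
[433 269  17  31 226] [ 451.6099 -328.4242]
[401 292  27  18  75] [ 401.412  -268.1702]
10.690905897616226
```

Request:
play_rows(steps=[[[0, 0, 0, 0.03], [0, 0, 0, 0.05], [0, 0, 0, 0.055], [0, 0, 0, 0.055], [0, 0, 0, 0.05]]])

```text
time: 43.58
ee_pos: [0.3751, -0.2739, 0.0121]
tcp_rot: [180.0, 0.1, 177.0]
wrist_force: [1.2, 4.8, 5.0]
opening: 0.0088
grasp_force: 69.4
```

Request:
play_rows(steps=[[[0, 0, 0, 0.031], [0, 0, 0, 0], [0, 0, 0, 0], [0, 0, 0, 0], [0, 0, 0, 0]]])

```text
time: 44.0
ee_pos: [0.3751, -0.2739, 0.0121]
tcp_rot: [180.0, 0.1, 175.4]
wrist_force: [1.2, 3.3, 5.7]
opening: 0.0087
grasp_force: 69.3
```

```bash
python3 - <<'E'
from h import *
st(); plan(.4111,-.275,.0121,175.35,n=4)
t=cam("top"); P=nests(t); d=P[0]-P[1]; print(np.degrees(np.arctan2(d[1],d[0])),np.linalg.norm(d))
E
```

```text
44.0 [ 0.3751 -0.2739  0.0121] [179.9535   0.0616 175.3877] F [1.1663 3.2522 5.7091] op 0.008694919196136868 69.2686414718628
shift total [-0.036   0.0019  0.    ] rows 4 each [-0.009   0.0005  0.    ]
[418 234  19   7  86] [ 571.5261 -288.7322]
[414 268  20   8  99] [ 481.3291 -280.6867]
[433 268  17  31 227] [ 452.346  -328.6252]
[401 293  27  17 155] [ 396.8304 -255.0747]
-5.097253817972692 0.0905550634404338
```

Request:
play_rows(steps=[[[-0.006, 0.0005, 0, 0], [-0.01, 0.0005, 0, 0], [-0.01, 0.0005, 0, 0], [-0.01, 0.0004, 0, 0], [0, 0, 0, 0]]])

```text
time: 44.47
ee_pos: [0.4115, -0.2756, 0.0122]
tcp_rot: [-180.0, 0.0, 175.4]
wrist_force: [0.8, -1.3, 3.4]
opening: 0.0084
grasp_force: 69.2
```

Request:
play_rows(steps=[[[-0.005, 0, 0, 0], [-0.005, 0, 0, 0], [-0.005, 0, 0, 0], [-0.005, 0, 0, 0], [-0.005, 0, 0, 0]]])

```text
time: 44.88
ee_pos: [0.4342, -0.2774, 0.0121]
tcp_rot: [-180.0, -0.2, 175.3]
wrist_force: [-11.8, 1.0, 11.8]
opening: 0.009
grasp_force: 70.3
```

```bash
cat >> h.py <<'E'
U=np.array([.6593,-.2952]);_b=np.radians(-4.65);RU=np.array([[np.cos(_b),-np.sin(_b)],[np.sin(_b),np.cos(_b)]])
def un(p): return RU.T@(np.asarray(p)[:2]-U)*1000
E
python3 - <<'E'
from h import *
st(); print("fin in unit",un(bot.get_obs()["ee_pos"]))
t=cam("top"); P=nests(t)
for p in P: print(un(p))
E
```

```text
44.88 [ 0.4342 -0.2774  0.0121] [-179.9749   -0.1778  175.3187] F [-11.8465   1.0332  11.7624] op 0.009000781805446464 70.34559845924377
fin in unit [-225.7727   -0.4732]
[436 236  14  30 184] [ 538.0201 -330.1045]
[416 246  20   7  95] [ 539.4335 -285.3197]
[403 266  26  28 260] [ 450.0999 -257.434 ]
[-118.051   -44.6216]
[-120.2729    0.1304]
[-211.5732   20.6821]
```

Request:
play_rows(steps=[[[-0.002, 0, 0, 0], [-0.002, 0, 0, 0], [-0.002, 0, 0, 0], [0, 0, 0, 0], [0, 0, 0, 0]]])

```text
time: 45.35
ee_pos: [0.4404, -0.2779, 0.0121]
tcp_rot: [-180.0, -0.1, 175.3]
wrist_force: [-9.1, 0.5, 10.5]
opening: 0.0089
grasp_force: 70.1
```

```bash
python3 - <<'E'
from h import *
o=bot.get_obs(); st(); print("fin in unit",un(o["ee_pos"]),"F in unit",RU.T@o["wrist_force"][:2],"T",o["torque"])
E
```

```text
45.35 [ 0.4404 -0.2779  0.0121] [-179.9755   -0.1312  175.33  ] F [-9.1039  0.5073 10.4921] op 0.008882865592977265 70.0921905040741
fin in unit [-219.5505   -0.4745] F in unit [-9.115  -0.2324] T [ 0.149   1.6033 -0.0502]
```

Request:
play_rows(steps=[[[-0.005, 0, -0.0005, 0], [-0.005, 0, 0, 0], [-0.005, 0, 0, 0], [-0.005, 0, 0, 0], [-0.005, 0, 0, 0]]])

```text
time: 45.77
ee_pos: [0.4656, -0.2798, 0.0122]
tcp_rot: [-180.0, -0.1, 175.3]
wrist_force: [-8.7, 0.9, 7.1]
opening: 0.0088
grasp_force: 69.5
```

Request:
play_rows(steps=[[[-0.006, 0, 0, 0], [-0.006, 0, 0, 0], [-0.006, 0, 0, 0], [-0.006, 0, 0, 0], [-0.006, 0, 0, 0]]])

```text
time: 46.18
ee_pos: [0.4955, -0.2822, 0.0122]
tcp_rot: [180.0, -0.1, 175.3]
wrist_force: [-8.1, 1.2, 7.3]
opening: 0.009
grasp_force: 69.5
```

```bash
python3 - <<'E'
from h import *
o=bot.get_obs(); st(); print("fin in unit",un(o["ee_pos"]),"F in unit",RU.T@o["wrist_force"][:2],"T",o["torque"])
E
```

```text
46.18 [ 0.4955 -0.2822  0.0122] [179.9992  -0.1391 175.3351] F [-8.0974  1.1649  7.3056] op 0.00895658712400673 69.5106589794159
fin in unit [-164.2662   -0.3247] F in unit [-8.1652  0.5046] T [ 0.0985  1.5308 -0.0514]
```

Entering smoothly; 131 mm remain.

Request:
play_rows(steps=[[[-0.006, 0, 0, 0], [-0.006, 0, 0, 0], [-0.006, 0, 0, 0], [-0.006, 0, 0, 0], [-0.006, 0, 0, 0]]])

```text
time: 46.6
ee_pos: [0.5254, -0.2847, 0.0122]
tcp_rot: [-180.0, -0.1, 175.3]
wrist_force: [-8.4, -0.0, 8.2]
opening: 0.0086
grasp_force: 69.5
```

Request:
play_rows(steps=[[[-0.006, 0, 0, 0], [-0.006, 0, 0, 0], [-0.006, 0, 0, 0], [-0.006, 0, 0, 0], [-0.006, 0, 0, 0]]])

```text
time: 47.02
ee_pos: [0.5553, -0.2871, 0.0122]
tcp_rot: [-180.0, -0.1, 175.3]
wrist_force: [-8.8, 1.3, 7.7]
opening: 0.0083
grasp_force: 69.5
```

Request:
play_rows(steps=[[[-0.006, 0, 0, 0], [-0.006, 0, 0, 0], [-0.006, 0, 0, 0], [-0.006, 0, 0, 0], [-0.006, 0, 0, 0]]])

```text
time: 47.43
ee_pos: [0.5852, -0.2895, 0.0122]
tcp_rot: [180.0, -0.1, 175.3]
wrist_force: [-8.0, 0.2, 6.9]
opening: 0.0087
grasp_force: 69.5
```

Request:
play_rows(steps=[[[-0.006, 0, 0, 0], [-0.006, 0, 0, 0], [-0.006, 0, 0, 0], [-0.006, 0, 0, 0], [-0.006, 0, 0, 0]]])

```text
time: 47.85
ee_pos: [0.6152, -0.292, 0.0122]
tcp_rot: [-180.0, -0.1, 175.3]
wrist_force: [-9.1, -0.0, 7.8]
opening: 0.0086
grasp_force: 69.5
```

```bash
python3 - <<'E'
from h import *
o=bot.get_obs(); st(); print("fin in unit",un(o["ee_pos"]),"F in unit",RU.T@o["wrist_force"][:2],"T",o["torque"],o["q"])
E
```

```text
47.85 [ 0.6152 -0.292   0.0122] [-179.9965   -0.1364  175.337 ] F [-9.12   -0.0104  7.7802] op 0.008623240999743828 69.5196282863617
fin in unit [-44.2532  -0.3705] F in unit [-9.0891 -0.7497] T [0.1588 1.465  0.0238] [-25.3694  24.1525   8.8846  74.8585  -0.0515 -20.7063]
```

Request:
play_rows(steps=[[[-0.002, 0, 0, 0], [-0.002, 0, 0, 0], [-0.002, 0, 0, 0], [-0.002, 0, 0, 0], [0, 0, 0, 0]]])

```text
time: 48.27
ee_pos: [0.6233, -0.2926, 0.0122]
tcp_rot: [-180.0, -0.1, 175.3]
wrist_force: [-5.5, 0.6, 6.3]
opening: 0.0084
grasp_force: 69.5
```

Request:
play_rows(steps=[[[-0.0015, 0, 0, 0], [-0.001, 0, 0, 0], [-0.001, 0, 0, 0], [0, 0, 0, 0], [0, 0, 0, 0]]])

```text
time: 48.68
ee_pos: [0.6266, -0.2929, 0.0122]
tcp_rot: [-180.0, -0.1, 175.3]
wrist_force: [-6.2, -0.1, 6.4]
opening: 0.0084
grasp_force: 69.4
```

Request:
play_rows(steps=[[[-0.001, 0, 0, 0], [-0.0005, 0, 0, 0], [0, 0, 0, 0], [0, 0, 0, 0], [0, 0, 0, 0]]])

```text
time: 49.1
ee_pos: [0.628, -0.293, 0.0122]
tcp_rot: [-180.0, -0.1, 175.3]
wrist_force: [-7.0, 1.5, 6.0]
opening: 0.0083
grasp_force: 69.5
```

Request:
play_rows(steps=[[[-0.001, 0, 0, 0], [-0.0005, 0, 0, 0], [0, 0, 0, 0], [0, 0, 0, 0], [0, 0, 0, 0]]])

```text
time: 49.52
ee_pos: [0.6287, -0.2931, 0.0122]
tcp_rot: [180.0, -0.2, 175.3]
wrist_force: [-11.7, 0.5, 8.9]
opening: 0.0085
grasp_force: 69.8
```

Request:
play_rows(steps=[[[-0.001, 0, 0, 0], [-0.001, 0, 0, 0], [0, 0, 0, 0], [0, 0, 0, 0], [0, 0, 0, 0]]])

```text
time: 49.93
ee_pos: [0.6287, -0.2931, 0.0122]
tcp_rot: [180.0, -0.4, 175.3]
wrist_force: [-22.9, 2.2, 13.9]
opening: 0.009
grasp_force: 70.6
```

```bash
python3 - <<'E'
from h import *
o=bot.get_obs(); st(); print("fin in unit",un(o["ee_pos"]))
E
```

```text
49.93 [ 0.6287 -0.2931  0.0122] [179.9811  -0.4254 175.2973] F [-22.9272   2.2303  13.9081] op 0.009022552886058955 70.56315779685974
fin in unit [-30.6589  -0.3842]
```

Request:
play_rows(steps=[[[0.001, 0, 0, 0], [0, 0, 0, 0], [0, 0, 0, 0], [0, 0, 0, 0], [0, 0, 0, 0]]])

```text
time: 50.35
ee_pos: [0.6287, -0.2931, 0.0122]
tcp_rot: [180.0, -0.3, 175.3]
wrist_force: [-17.6, 2.0, 11.9]
opening: 0.0086
grasp_force: 70.2
```

Request:
play_rows(steps=[[[0, 0, 0, 0], [0, 0, 0, 0], [0, 0, 0, 0], [0, 0, 0, 0], [0, 0, 0, 0]]], gripper=0.05)

```text
time: 50.77
ee_pos: [0.6316, -0.2931, 0.0121]
tcp_rot: [180.0, 0.0, 175.4]
wrist_force: [0.9, 0.1, -0.5]
opening: 0.05
grasp_force: 0.0
```

Request:
play_rows(steps=[[[0, 0, -0.01, 0], [0, 0, -0.02, 0], [0, 0, -0.03, 0], [0, 0, -0.04, 0], [0, 0, -0.04, 0]]])

```text
time: 51.18
ee_pos: [0.6309, -0.2928, 0.1539]
tcp_rot: [180.0, -0.1, 175.4]
wrist_force: [1.0, -0.3, 1.0]
opening: 0.05
grasp_force: 0.0
```

Request:
play_rows(steps=[[[0.03, 0, 0, 0], [0.04, 0, 0, 0], [0.04, 0, 0, 0], [0.04, 0, 0, 0], [0.04, 0, 0, 0]]])

```text
time: 51.6
ee_pos: [0.4404, -0.2774, 0.1529]
tcp_rot: [-180.0, 0.0, 175.4]
wrist_force: [-0.7, -0.6, 0.7]
opening: 0.05
grasp_force: 0.0
```

Request:
play_rows(steps=[[[0.04, 0.03, 0, 0], [0.03, 0.03, 0, 0], [0, 0.03, 0, 0], [0, 0.03, 0, 0], [0, 0, 0, 0]]])

```text
time: 52.02
ee_pos: [0.3885, -0.1554, 0.1538]
tcp_rot: [180.0, 0.1, 175.5]
wrist_force: [0.5, -0.6, -0.4]
opening: 0.0501
grasp_force: 0.0
```

```bash
python3 - <<'E'
from h import *
st(); t=cam("top"); cv2.imwrite("pics/fin.png",t["img"]); I=t["img"].astype(int)
f=proj(t,[.6287,-.2931,.036]); e=proj(t,np.r_[U+RU@np.array([-.0527,0]),.036]); print("fin px expected",f,"end",e)
u0=int(f[0])-20
for v in range(int(f[1])-14,int(f[1])+16): print(v,u0,''.join('B' if p[0]>100 and p[0]-p[2]>60 else ('#' if p.max()<80 else ('W' if p.min()>190 else '.')) for p in I[v,u0:u0+45]))
# bottle, driver
hsv=cv2.cvtColor(t["img"],cv2.COLOR_BGR2HSV)
for n,r,b in(("bottle",(375,160,400,200),((18,150,80),(30,255,255))),("driver",(180,180,240,285),((5,150,100),(15,255,255)))):
    m=cv2.inRange(hsv[r[1]:r[3],r[0]:r[2]],*b); ys,xs=np.nonzero(m); print(n,len(xs),xs.min()+r[0],xs.max()+r[0],ys.min()+r[1],ys.max()+r[1])
T=cv2.imread("pics/top0.png"); h0=cv2.cvtColor(T,cv2.COLOR_BGR2HSV)[160:200,375:400]; ys,xs=np.nonzero(cv2.inRange(h0,(18,150,80),(30,255,255))); print("bottle0",len(xs),xs.min()+375,xs.max()+375,ys.min()+160,ys.max()+160)
E
```

```text
52.02 [ 0.3885 -0.1554  0.1538] [179.9742   0.1349 175.4882] F [ 0.489  -0.5598 -0.4305] op 0.05011612645986494 0.0
fin px expected [432.25   212.5944] end [431.1848 220.8908]
198 412 ...##..###.......WWWWWWWWWWWWWWWWWWWWWWWWWWWW
199 412 ......B..######.##......WWWWWWWWWWWWWWWWWWWWW
200 412 ...B..BBBBBBBB...###..........WWWWWWWWWWWWWWW
201 412 ...........B..B.BB.#BBB.#.##.........WWWWWWWW
202 412 .W............B....#BBBB.....#####.###......W
203 412 W...........#BBBB.#.BBBB..B.BBB.....####...##
204 412 .............BBBB.#BBBB.B...B..BB.B........##
205 412 .............BBBB.#BBBBBB.................###
206 412 ................B##BBBBBB................####
207 412 .................##BBBBBB...............####.
208 412 ................###BBBB..............#W.....#
209 412 ................###BBBB..............#W......
210 412 ................###BBBB.....................#
211 412 .................##BBB................#W.....
212 412 ................###BBB................#W.....
213 412 ................##BBBB..................W....
214 412 ................##BBBB.................#W....
215 412 ................##BBBB.......................
216 412 ................##BBBB.......................
217 412 ................##BBBB.......................
218 412 ...............###BBBB.......................
219 412 ...............###BBB........................
220 412 ...............###BBB........................
221 412 ...............##..#.........................
222 412 ................#............................
223 412 .............................................
224 412 .............................................
225 412 .............................................
226 412 .............................................
227 412 .............................................
bottle 122 379 393 179 195
driver 412 200 213 228 268
bottle0 128 379 393 179 195
```

```bash
python3 -c "
from workcell import bot; print(bot.job_done())"
```

```text
the job is handed in; nothing more can be done
None
```

The job is handed in at about 52 s. Both modules present (bays 0 and 2) were pushed out from behind, drawn out and laid flat in nests 2 and 0. The loaded tray was pushed into the burn-in slot until it met the stop, the screwdriver lies on the mat, and the bottle stands where it started. The hand-in returned no verdict.

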